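# Build up a display unit in its assembly nest

## Task

Build up one display unit in the assembly nest, from the bottom: the rear plate flat on the nest's base between the steel pins, the loose white-faced display module (not one of the stock boards lined up at the back) on the plate's standoffs, the blue bezel on the module with its notch over the module's pin header, and last the press weight, centred and square on the bezel's raised rim so that the glue line sets flat. Set the weight down gently, without dropping it, for the window is glass, and leave the dark-faced module, the flux bottle and the mains adaptor where they are.

Things in the scene. Friction and masses are not known exactly. Their poses are not given: they have to be found in the camera images.
- nest: Fixed assembly nest: black base 126 (x) x 160 (y) x 10 mm, origin at the centre of its underside. Eight steel pins, 12 mm thick, 53 mm high (straight to 43, then pointed), at x +-47, y +-42 and x +-25, y +-64 mm, leave a bay 82 x 116 mm: 2 mm clear all round 78 x 112 parts. Built up, the part origins lie above the bench: rear plate 10, module 28, bezel 32.6, press weight 51.6 mm.
- rear_plate: Rear plate, loose: aluminium, 78 (x) x 112 (y) x 4 mm, origin at the centre of its underside. In its middle a black converter brick 32 (x) x 52 (y) mm, its top at 16 mm: take it by this, across x. Brass standoffs, 7 mm thick, top at 18 mm, at x +-34, y +-51 mm. The same either way round. 0.12 kg or so.
- white_module: White-faced display module: loose circuit board 78 (x) x 112 (y) mm, 2.6 to 4.6 mm over the origin, which is at the centre under its four feet. White display frame x -23 to 27, y -39 to 39, top at 10 mm: take it by this across x at y 8 mm, finger ends just over the board. Pin header at the +x edge (x 31 to 36, y -35 to -9, pins up to 18 mm); round buzzer at x -31, y 34. 0.07 kg.
- dark_module: Dark-faced display module, loose, a bystander of another build that stays where it is: the same board as the white-faced one but its display is black with a small white label on it.
- bezel: Loose blue bezel: flange 78 (x) x 112 (y) mm, 6 to 9 mm over the origin, which is at the centre under its corner feet. Raised rim round the window, 56 (x) x 86 (y) mm outside, from 9 to 19 mm: take it by the rim across x. Notch for the pin header in the +x edge, y -42 to -2; a key rib under the -x edge stops it the wrong way round: seated, its axes point as the module's. 0.07 kg.
- press_weight: Press weight, loose: steel slab 66 (x) x 94 (y) mm, 13 mm thick with its black rubber sole, origin at the centre of its underside. Upright red knob in the middle, 26 mm across, from 20 to 38 mm over the origin: take it by this. 0.36 to 0.59 kg. Its axes are to lie along those of the nest, either way round.
- flux_bottle: Brown dropper bottle of flux, standing, 33 mm thick, 102 mm high, origin at the centre of its underside. Light and easily knocked over; a bystander, not to be disturbed.
- adaptor: Black mains adaptor block with a grey label, lying flat, 44 (x) x 75 (y) x 28 mm, origin at the centre of its underside. A bystander, not to be disturbed.
Not all that is in view belongs to the job. Of the things that look like the bezel, the larger one is meant.

How it is judged:
By the outcome, as a careful person would: the job done as asked, in the order asked, and still so for the second after the job is handed in, with the robot touching nothing.
It also fails if it takes over 112 s, if anything falls off the work surface, if the arm or the gripper's body presses on something with over 40 N, if the wrist force passes 120 N, or if a joint passes its speed limit or range.

## Robot

A 6-joint arm with a two-finger parallel gripper is mounted at the origin on a cart in front of the work surface, level with it; the furniture and walls round the work are solid. World frame = base frame: x ahead of the robot, y to its left, z up, the work surface at z = 0. Lengths are in m, angles in rad, forces in N, time in s.
With the tool pointing down it reaches from about 0.3 to 0.775 m from the base axis. Payload 14.6 kg.
Tool frame: the origin (TCP) lies at the very end of the fingers, on their centre line; the grasp point (between the pads) lies 19 mm behind it (ctrl.grasp_offset is the distance from the TCP to the grasp point, in m); z points along the fingers, y is the line along which they close (so a half turn about z gives the same grasp; the last joint's range is limited). The gripper opens to 94 mm and grips with 3 to 60 N. Pads are 16 mm wide; open, the fingers measure 119 mm over their backs; the gripper's body (75 mm by 177 mm) begins 78 mm behind the grasp point.
Start: joints at [1.052, 0.3, 1.521, -0, 1.321, -0.067], TCP at [0.24, 0.495, 0.205] pointing down, gripper open.
Joint ranges: [-3.03, 3.03], [-0.79, 2.21], [0.23, 2.52], [-1.04, 4.18], [0, 3.07], [-2.55, 2.55]. Speed limits (rad/s): [2.22, 2.22, 2.57, 3.14, 3.14, 3.14].

## Interface

Orientations are given as [roll, pitch, yaw] about the fixed x, y, z axes, in that order (R = Rz(yaw) Ry(pitch) Rx(roll)).
In Python, from station import ctrl gives the robot as it stands.
- The arm moves only by the tool step_arm, never from a script. Its argument "plan" is a list that holds one entry, the list of rows, each a list of 6 numbers: the shift along the tool's x, y, z in units of 30 mm (1.0 is 30 mm), then the turn, a rotation vector about the tool's x, y, z in units of 6 degrees (1.0 is 6 degrees). In form: [[[dx, dy, dz, wx, wy, wz], ...]]. A call has 1 to 8 rows; each row is the pose to reach, as a shift and turn from the pose commanded when the call began, along the tool's axes at that moment; what a row does not reach only later rows make up. A row lasts 1/12 s, in which the tool goes at most 41.7 mm and 7.16 degrees, less where a joint would pass 70% of its speed; a pose out of reach is approached as far as the arm can. A call with a gripper value outside its range is refused whole. "grip" is the opening, from 0 (shut) to 1 (fully open), set as the call begins (left out, the last holds). The fingers move at their own pace and stop on an object; "squeeze" is the grip in N (left out, the last holds). Time passes only in rows, so rows that repeat a pose let the fingers close. It gives the time, the measured TCP pose, the force, the opening and the grip force at its end, in the units of the state.
- ctrl.get_obs(): the state, without advancing time (a new reading comes with each control period).
- ctrl.camera(name): name is "scene" or "top" or "wrist"; returns the picture (480x640x3 uint8, red, green, blue); there is no depth.
- ctrl.camera_model(name): a dict with "intrinsics" (3x3 intrinsics, pixels), "k1" (the pictures are not rectified: a ray, as slopes to the right and down, at radius r is drawn at 1 + k1 r^2 times it, then the intrinsics apply), "R" (3x3) and "t" (3): a world point X has camera coordinates R X + t; the wrist camera has in their place "tool_from_camera" (4x4, takes a point from camera to tool coordinates, whose origin is the TCP and whose axes are the flange's). Camera axes: x right, y down, z forward; pixel columns grow to the right and rows downward; lengths in m; the calibration is good to about 2 mm. A picture is of the moment at which its call begins: read the wrist's pose just before it. camera_model takes no time and is no camera call.
- ctrl.hand_in(): hands the job in; it is judged then, once.
Trained networks look in the newest picture that a camera, given by its name, has taken for a name from the list of things; names that differ only in an ending like _2 or _b are one class to them, and where a whole thing is asked for, a point or a joint stands for the part that bears it (a point fixed in the world has none). Each returns a list of dicts, best first, with "confidence" (0 to 1); they miss things now and then, are a little off and sometimes report something else, mostly with a low value. They report only what shows in the picture. A call takes as long as a camera call. They do not tell look-alikes from the thing itself.
- ctrl.masks_of(query, camera): "pixels" (480x640 bool, what is visible of it) and "at" ([column, row] in pixels, amid what is visible of it).
- ctrl.place_of(query, camera): "at" ([column, row] in pixels: a listed point, or the origin of a listed thing).
The state is a dict: "time_s": time; "qpos": joint angles; "joint_vel": joint speeds; "tau": joint torques, N m; "ee_pos": TCP position; "eef_rot": TCP orientation; "force": force on the tool from outside, world axes, zero at the start; "moment": the same for the moment, N m; "grip_width": finger opening in m; "grip_force": force on a finger pad.
Only numpy, scipy, OpenCV 4.12 (cv2) and the standard library are available. Lean on these libraries where they do the work, as an engineer would, in place of code of your own. Each camera call takes 0.05 s, during which the arm holds its last target. There are 200 camera calls.

## Working session

There is one attempt and no reset: what is moved stays moved. The work goes in short steps, Python scripts to look and compute and a tool call to move; the robot and the scene stay as the last step left them, time stands still between calls to the robot, and variables do not carry over. Pictures are saved under pics/ and viewed, at most 14 in all, crops included, and the job is handed in when it is done.

Besides the shell and the picture viewer there is one more tool, called as a command line: name --argument value ..., lists and objects as JSON in quotes. step_arm: Moves the arm, as the interface text tells. Its arguments: {"type":"object","properties":{"plan":{"type":"array","items":{"type":"array","items":{"type":"array","items":{"type":"number"}}}},"grip":{"type":"number"},"squeeze":{"type":"number"}},"required":["plan"]}

```bash
ls; mkdir -p pics; python3 - <<'E'
from station import ctrl
import cv2
for n in ("top","scene"):
    im=ctrl.camera(n); cv2.imwrite(f"pics/{n}0.png",im[:,:,::-1])
    m=ctrl.camera_model(n); print(n,m)
    for q in ("nest","rear_plate","white_module","dark_module","bezel","press_weight","flux_bottle","adaptor"):
        print(q,[(round(d["confidence"],2),[round(float(v)) for v in d["at"]]) for d in ctrl.place_of(q,n)])
print(ctrl.camera_model("wrist")); print(ctrl.get_obs()); print(ctrl.grasp_offset)
E
```

```text
pics
top {'intrinsics': array([[519.77501089,   0.        , 318.65245771],
       [  0.        , 519.77501089, 242.08625318],
       [  0.        ,   0.        ,   1.        ]]), 'k1': -0.050957571846440876, 'R': array([[ 0.02568694, -0.99907949,  0.03435642],
       [-0.98538199, -0.03109469, -0.16749762],
       [ 0.16841174, -0.02955169, -0.98527366]]), 't': array([-0.08770669,  0.53087692,  1.12214271])}
nest [(0.67, [388, 203])]
rear_plate [(0.8, [393, 291])]
white_module [(0.58, [142, 281])]
dark_module [(0.81, [326, 285])]
bezel [(0.91, [262, 236]), (0.84, [196, 201])]
press_weight [(0.35, [325, 285])]
flux_bottle [(0.73, [482, 266])]
adaptor [(0.66, [469, 221]), (0.16, [196, 199])]
scene {'intrinsics': array([[449.70388982,   0.        , 318.67076584],
       [  0.        , 449.70388982, 238.74314744],
       [  0.        ,   0.        ,   1.        ]]), 'k1': -0.0006018020484907993, 'R': array([[ 0.84027544, -0.54207027,  0.00984936],
       [-0.30287894, -0.48441223, -0.82073695],
       [ 0.44966825,  0.68666194, -0.57122137]]), 't': array([-0.46335603,  0.17890759,  1.137
[... 810 characters left out ...]
       1.00000000e+00]])}
{'time_s': 0.9, 'qpos': array([ 1.05243767e+00,  2.99884821e-01,  1.52100005e+00,  1.47996920e-05,
        1.32073978e+00, -6.65797013e-02]), 'joint_vel': array([ 0.00140027,  0.00043501, -0.00137941, -0.00138996,  0.00145834,
        0.00035741]), 'tau': array([ 3.71154427e-03, -5.31665683e+01, -3.52925777e+01,  7.08834082e-02,
        2.11180479e-02, -5.76898196e-05]), 'ee_pos': array([0.24009082, 0.49480737, 0.20545389]), 'eef_rot': array([-3.14156168e+00, -1.64361365e-05,  2.68981004e+00]), 'force': array([-0.55125635, -0.28920566,  0.06908937]), 'moment': array([-0.0222299 , -0.00700197,  0.00989598]), 'grip_force': 0.0, 'grip_width': 0.0939550383524056}
0.0188
```

```bash
python3 - <<'E'
import cv2
a=cv2.imread("pics/top0.png")[150:360,80:560]
cv2.imwrite("pics/top0c.png",cv2.resize(a,(800,350),interpolation=cv2.INTER_CUBIC))
E
```

```text
(no output)
```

View pics/top0.png

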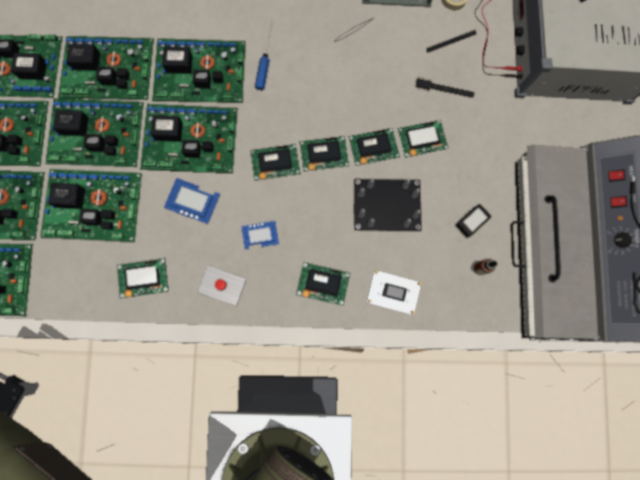

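View pics/scene0.png

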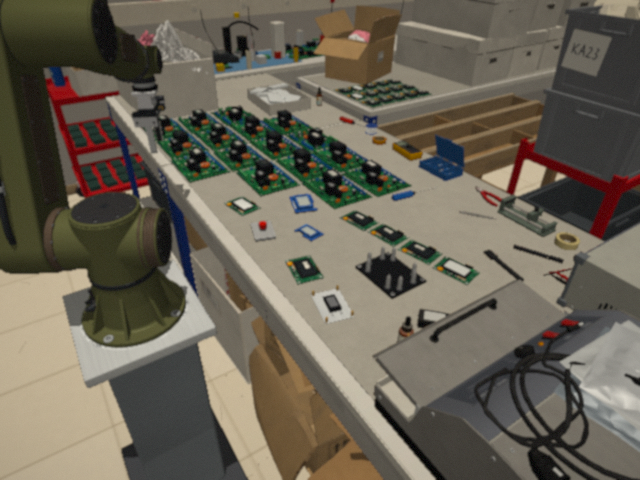

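Top view: the large bezel is at (192,201) with the small look-alike at (260,235). The nest is at (388,204), rear plate (394,292), white module (143,278), weight (221,286) and dark module (324,283). White-faced stock board is at the back (423,136).

```bash
cat > h.py <<'E'
from station import ctrl
import numpy as np, cv2
from scipy.spatial.transform import Rotation as Ro
def cam(name,o=None):
    m=ctrl.camera_model(name); K=m["intrinsics"]; d=np.array([m["k1"],0,0,0.])
    if name!="wrist": return K,d,m["R"],m["t"]
    o=o or ctrl.get_obs(); T=np.eye(4); T[:3,:3]=Ro.from_euler("xyz",o["eef_rot"]).as_matrix(); T[:3,3]=o["ee_pos"]
    C=np.linalg.inv(T@m["tool_from_camera"]); return K,d,C[:3,:3],C[:3,3]
def world(px,z,c):
    K,d,R,t=c; px=np.atleast_2d(np.array(px,float))
    u=cv2.undistortPoints(px[:,None],K,d)[:,0]; r=np.c_[u,np.ones(len(u))]@R; o=-R.T@t
    return o+r*((z-o[2])/r[:,2])[:,None]
def pix(X,c):
    K,d,R,t=c; return cv2.projectPoints(np.atleast_2d(np.array(X,float)),cv2.Rodrigues(R)[0],t,K,d)[0][:,0]
def plan(x,y,z,yaw):
    """units for target; tool down; yaw in deg (mod 180 nearest)"""
    o=ctrl.get_obs(); R=Ro.from_euler("xyz",o["eef_rot"]); s=R.inv().apply(np.array([x,y,z])-o["ee_pos"])/.03
    w=(R.inv()*Ro.from_euler("xyz",[np.pi,0,np.radians(yaw)])).as_rotvec(degrees=True)/6
    return np.round(np.r_[s,w],3)
def snap(name):
    c=cam(name); im=ctrl.camera(name)[:,:,::-1].copy(); return im,c
E
python3 - <<'E'
from h import *
c=cam("top")
for n,p,z in (("bezel",(192,201),.006),("nest",(388,204),.01),("plate",(394,292),.01),("white",(143,278),.01),("weight",(221,286),.03),("dark",(324,283),.01),("bottle",(484,267),.05),("adapt",(474,220),.03)):
    print(n,world([p],z,c).round(3))
print(plan(.36,.3,.3,90), plan(.36,.3,.3,180))
E
```

```text
bezel [[0.628 0.226 0.006]]
nest [[ 0.636 -0.235  0.01 ]]
plate [[ 0.429 -0.25   0.01 ]]
white [[0.444 0.325 0.01 ]]
weight [[0.429 0.143 0.03 ]]
dark [[ 0.445 -0.088  0.01 ]]
bottle [[ 0.487 -0.447  0.05 ]]
adapt [[ 0.6   -0.434  0.03 ]]
[-6.431 -4.097 -3.152 -0.     0.    10.686] [-6.431 -4.097 -3.152 -0.    -0.    -4.314]
```

View pics/top0c.png

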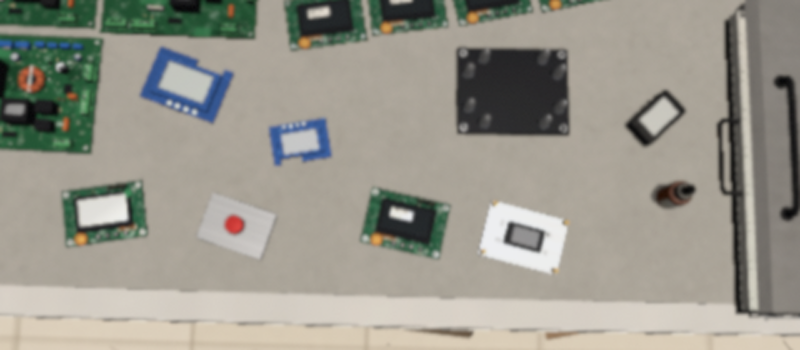

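```bash
python3 - <<'E'
from h import *
print(plan(.5,.15,.22,90)); print(plan(.43,-.25,.22,90))
E
```

```text
[-12.812  -6.558  -0.485  -0.      0.     10.686]
[-16.534 -19.572  -0.485  -0.      0.     10.686]
```

step_arm --plan '[[[-12.8, -6.6, -0.5, 0, 0, 10.7], [-12.8, -6.6, -0.5, 0, 0, 10.7], [-12.8, -6.6, -0.5, 0, 0, 10.7], [-12.8, -6.6, -0.5, 0, 0, 10.7], [-12.8, -6.6, -0.5, 0, 0, 10.7], [-12.8, -6.6, -0.5, 0, 0, 10.7], [-12.8, -6.6, -0.5, 0, 0, 10.7], [-12.8, -6.6, -0.5, 0, 0, 10.7]]]' --grip 1

```text
time_s: 1.57
ee_pos: [0.4407, 0.2263, 0.2174]
eef_rot: [3.141, -0.0, 1.684]
force: [0.3, 0.7, -0.1]
grip_width: 0.0937
grip_force: 0.0
```

```bash
python3 - <<'E'
from h import *
im,c=snap("wrist"); cv2.imwrite("pics/w1.png",im)
for q in ("white_module","press_weight","bezel"):
    for d in ctrl.place_of(q,"wrist"): print(q,round(d["confidence"],2),d["at"],world([d["at"]],.005,c).round(3))
print(plan(.43,-.25,.22,90))
E
```

```text
white_module 0.85 [332.4, 113.8] [[0.444 0.325 0.005]]
press_weight 0.89 [302.1, 286.6] [[0.433 0.147 0.005]]
bezel 0.81 [397.6, 363.5] [[0.55  0.067 0.005]]
bezel 0.67 [498.6, 232.8] [[0.63  0.229 0.005]]
[-1.5768e+01 -2.2080e+00 -1.0200e-01 -1.0000e-03 -1.0000e-03  1.1250e+00]
```

View pics/w1.png

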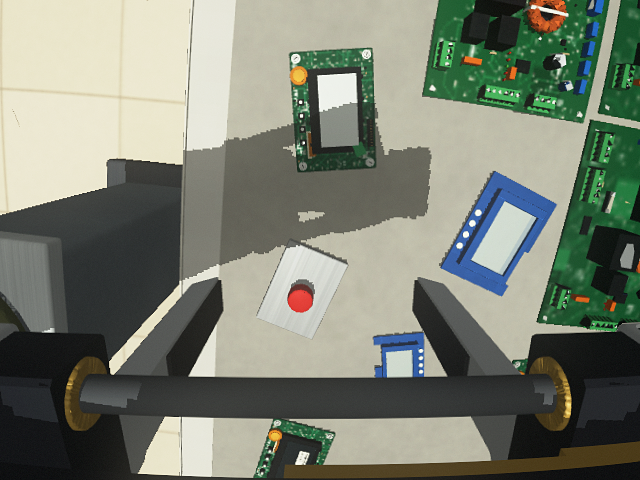

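Sharp wrist view: white module at (333,112), weight knob (300,297), large bezel (499,233), small bezel (400,358). All orientations are readable. Moving on to the plate.

step_arm --plan '[[[-15.8, -2.2, 0, 0, 0, 1.1], [-15.8, -2.2, 0, 0, 0, 1.1], [-15.8, -2.2, 0, 0, 0, 1.1], [-15.8, -2.2, 0, 0, 0, 1.1], [-15.8, -2.2, 0, 0, 0, 1.1], [-15.8, -2.2, 0, 0, 0, 1.1], [-15.8, -2.2, 0, 0, 0, 1.1], [-15.8, -2.2, 0, 0, 0, 1.1]]]'

```text
time_s: 2.43
ee_pos: [0.4331, -0.1056, 0.2173]
eef_rot: [3.141, -0.0, 1.578]
force: [0.9, 0.1, 0.2]
grip_width: 0.0939
grip_force: 0.0
```

```bash
python3 - <<'E'
from h import *
print(ctrl.get_obs()["ee_pos"],plan(.50,-.29,.22,90))
E
```

```text
[ 0.4330789  -0.10557886  0.21725804] [-6.164e+00  2.184e+00 -9.000e-02  6.000e-03 -0.000e+00  7.200e-02]
```

step_arm --plan '[[[-6.2, 2.2, 0, 0, 0, 0.1], [-6.2, 2.2, 0, 0, 0, 0.1], [-6.2, 2.2, 0, 0, 0, 0.1], [-6.2, 2.2, 0, 0, 0, 0.1], [-6.2, 2.2, 0, 0, 0, 0.1], [-6.2, 2.2, 0, 0, 0, 0.1], [-6.2, 2.2, 0, 0, 0, 0.1]]]'

```text
time_s: 3.02
ee_pos: [0.5006, -0.2903, 0.2161]
eef_rot: [-3.141, -0.001, 1.565]
force: [-1.3, 0.4, 0.2]
grip_width: 0.0943
grip_force: 0.0
```

```bash
cat >> h.py <<'E'
def rect(mask,z,c):
    """min-area rectangle of a mask projected to height z: centre, sides (x-side, y-side), yaw deg of the short side nearest world x"""
    cs,_=cv2.findContours(mask.astype(np.uint8),cv2.RETR_EXTERNAL,cv2.CHAIN_APPROX_NONE)
    p=max(cs,key=cv2.contourArea)[:,0]; X=world(p,z,c)[:,:2]
    b=cv2.boxPoints(cv2.minAreaRect((X*1000).astype(np.float32)))
    e=b[1]-b[0]; f=b[2]-b[1]
    if np.linalg.norm(e)>np.linalg.norm(f): e,f=f,e
    a=np.degrees(np.arctan2(e[1],e[0])); a=(a+90)%180-90
    return b.mean(0).round(1),np.linalg.norm(e).round(1),np.linalg.norm(f).round(1),a.round(2)
E
python3 - <<'E'
from h import *
o=ctrl.get_obs(); print(o["ee_pos"],o["joint_vel"].max())
im,c=snap("wrist"); cv2.imwrite("pics/w2.png",im)
for q,z in (("rear_plate",.004),("nest",.01)):
    for d in ctrl.place_of(q,"wrist"): print(q,round(d["confidence"],2),d["at"],world([d["at"]],z,c).round(3))
    for d in ctrl.masks_of(q,"wrist"): print(q,round(d["confidence"],2),rect(d["pixels"],z,c))
E
```

```text
[ 0.50064009 -0.29030833  0.2161189 ] 0.04029155358331826
rear_plate 0.63 [246.2, 175.9] [[ 0.43  -0.251  0.004]]
rear_plate 0.56 (array([ 428.2, -251.3], dtype=float32), np.float32(79.2), np.float32(113.7), np.float32(-13.28))
nest 0.73 [456.9, 159.4] [[ 0.636 -0.235  0.01 ]]
```

View pics/w2.png

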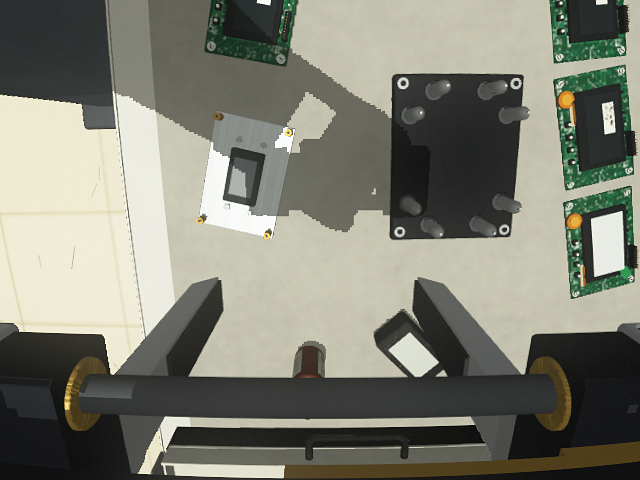

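The wrist picture shows the plate at (245,176), nest corners (391,74)-(523,73)-(510,239)-(391,239) with all eight pins, and the bystanders clear of both. I'll fit outlines for exact poses.

```bash
cat >> h.py <<'E'
from scipy.optimize import minimize
def fit(mask,size,z0,z1,c,g):
    """pose (mm,mm,deg) of a box whose silhouette best matches the hull of the mask"""
    cs,_=cv2.findContours(mask.astype(np.uint8),cv2.RETR_EXTERNAL,cv2.CHAIN_APPROX_NONE)
    p=cv2.convexHull(max(cs,key=cv2.contourArea)).astype(np.float32)
    B=np.array([[a*size[0]/2,b*size[1]/2,z] for a in(-1,1) for b in(-1,1) for z in(z0,z1)])
    def f(v):
        X=B.copy(); a=np.radians(v[2]); X[:,:2]=B[:,:2]@np.array([[np.cos(a),np.sin(a)],[-np.sin(a),np.cos(a)]])+np.array(v[:2])/1000
        q=cv2.convexHull(pix(X,c).astype(np.float32)); i=cv2.intersectConvexConvex(p,q)[0]
        return 1-i/(cv2.contourArea(p)+cv2.contourArea(q)-i)
    r=minimize(f,g,method="Nelder-Mead",options=dict(initial_simplex=np.array(g)+np.array([[0,0,0],[6,0,0],[0,6,0],[0,0,4.]]),xatol=.02,fatol=1e-6))
    return r.x.round(2),round(r.fun,4)
def comp(m,roi):
    n=np.zeros(m.shape,np.uint8); x0,x1,y0,y1=roi; n[y0:y1,x0:x1]=m[y0:y1,x0:x1]
    k,l,s,_=cv2.connectedComponentsWithStats(n); return l==1+np.argmax(s[1:,4])
E
python3 - <<'E'
from h import *
o=ctrl.get_obs(); c=cam("wrist",o); im=cv2.imread("pics/w2.png"); g=im.max(2)
m=comp((g<62),(375,540,60,255)); print(m.sum(),rect(m,.01,c)); print("nest",fit(m,(.126,.160),0,.01,c,[636,-235,0]))
d=ctrl.masks_of("rear_plate","wrist")
ms=d[0]["pixels"]; print("plate",fit(ms,(.078,.112),0,.004,c,[428,-251,-13]))
K=comp(g<70,(215,275,140,215)); print("brick",fit(K,(.032,.052),.004,.016,c,[428,-251,-13]),K.sum())
# edges for check: left objects, from w1
o1=dict(ee_pos=np.array([.4407,.2263,.2174]),eef_rot=np.array([3.141,0,1.684])); c1=cam("wrist",o1); a=cv2.imread("pics/w1.png")
h=cv2.cvtColor(a,cv2.COLOR_BGR2HSV)
bl=comp((h[...,0]>100)&(h[...,0]<125)&(h[...,1]>130),(430,565,160,300)); print("bezel",bl.sum(),fit(bl,(.078,.112),.0,.009,c1,[630,229,-20]))
gr=comp((h[...,1]<18)&(h[...,2]>165),(250,355,230,345)); print("weight",gr.sum(),fit(gr,(.066,.094),0,.013,c1,[433,147,-17]))
print(plan(.428,-.251,.06,90-13.3))
E
```

```text
17555 (array([ 633.9, -233.8], dtype=float32), np.float32(125.9), np.float32(157.9), np.float32(1.32))
nest (array([ 636.03, -234.66,    1.38]), np.float64(0.0284))
plate (array([ 427.31, -250.64,  -13.26]), np.float64(0.0223))
brick (array([ 429.03, -251.11,  -13.05]), np.float64(0.2751)) 660
bezel 4300 (array([632.13, 224.63, -18.51]), np.float64(0.0647))
weight 4356 (array([432.1 , 140.67, -17.15]), np.float64(0.077))
[ 1.280e+00 -2.420e+00  5.249e+00  6.000e-03  2.000e-03  2.169e+00]
```

```bash
python3 - <<'E'
from h import *
c=cam("wrist"); im=cv2.imread("pics/w2.png")
def T(v,P):
    a=np.radians(v[2]); P=np.array(P,float); P[:,:2]=P[:,:2]@np.array([[np.cos(a),np.sin(a)],[-np.sin(a),np.cos(a)]])+np.array(v[:2])/1000; return P
S=3; big=cv2.resize(im[60:260,185:545],None,fx=2.2,fy=2.2,interpolation=cv2.INTER_CUBIC)
def line(P,col):
    q=((pix(P,c)-[185,60]+.5)*2.2*8).astype(np.int32); cv2.polylines(big,[q[:,None]],True,col,1,cv2.LINE_AA,3)
def box(v,x,y,z,col): line(T(v,[[x/2,y/2,z],[x/2,-y/2,z],[-x/2,-y/2,z],[-x/2,y/2,z]]),col)
N=[636,-234.7,1.38]; P=[427.3,-250.6,-13.26]
box(N,.126,.16,.01,(0,255,255)); box(P,.078,.112,.004,(0,0,255)); box(P,.032,.052,.016,(0,255,0))
t=np.linspace(0,6.28,20)
for x,y in [(a*47,b*42) for a in(-1,1) for b in(-1,1)]+[(a*25,b*64) for a in(-1,1) for b in(-1,1)]:
    for z in (.01,.043): line(T(N,np.c_[x/1e3+.006*np.cos(t),y/1e3+.006*np.sin(t),0*t+z]),(0,0,255))
cv2.imwrite("pics/ov.png",big)
E
```

```text
(no output)
```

View pics/ov.png

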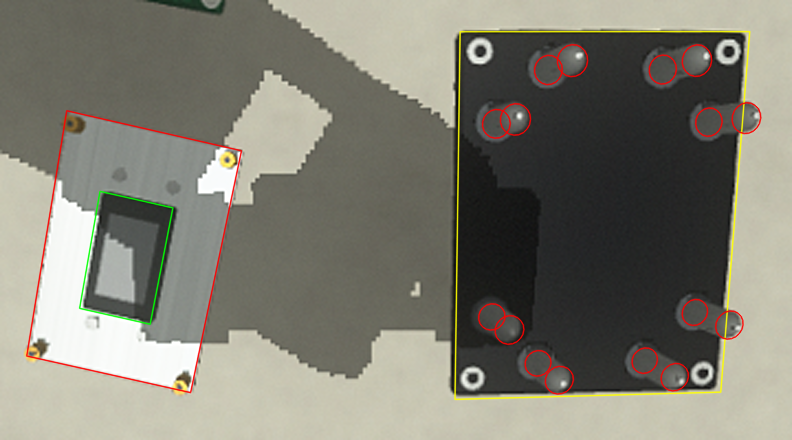

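Overlay agrees with pins and base within about 1 mm; the plate's true centre is about 1 mm further +x. Going to the plate's brick.

```bash
python3 - <<'E'
from h import *
print(plan(.4283,-.2508,.04,90-13.3))
E
```

```text
[ 1.287e+00 -2.410e+00  5.916e+00  6.000e-03  2.000e-03  2.169e+00]
```

step_arm --plan '[[[1.29, -2.41, 3, 0, 0, 2.17], [1.29, -2.41, 3, 0, 0, 2.17], [1.29, -2.41, 5.9, 0, 0, 2.17], [1.29, -2.41, 5.9, 0, 0, 2.17], [1.29, -2.41, 5.9, 0, 0, 2.17], [1.29, -2.41, 5.9, 0, 0, 2.17]]]' --grip 0.7

```text
time_s: 3.82
ee_pos: [0.4245, -0.2488, 0.0351]
eef_rot: [-3.133, -0.003, 1.338]
force: [-1.0, 0.7, -1.1]
grip_width: 0.0661
grip_force: 0.0
```

```bash
python3 - <<'E'
from h import *
print(plan(.4283,-.2508,.0065,90-13.3))
E
```

```text
[-0.038  0.145  0.951 -0.081 -0.031 -0.011]
```

step_arm --plan '[[[0, 0, 0.8, 0, 0, 0], [0, 0, 0.8, 0, 0, 0], [0, 0, 0.8, 0, 0, 0], [0, 0, 0.8, 0, 0, 0]]]'

```text
time_s: 4.15
ee_pos: [0.4291, -0.2522, 0.018]
eef_rot: [3.14, 0.001, 1.337]
force: [-0.2, 0.3, 0.5]
grip_width: 0.0664
grip_force: 0.0
```

```bash
python3 - <<'E'
from h import *
print(plan(.4283,-.2508,.0065,90-13.3))
E
```

```text
[ 0.039 -0.037  0.384  0.02   0.008 -0.014]
```

step_arm --plan '[[[0.04, 0, 0.38, 0, 0, 0], [0.04, 0, 0.38, 0, 0, 0], [0.04, 0, 0.38, 0, 0, 0]]]'

```text
time_s: 4.4
ee_pos: [0.4284, -0.2504, 0.0047]
eef_rot: [-3.141, -0.0, 1.337]
force: [-0.3, -0.1, 0.0]
grip_width: 0.0659
grip_force: 0.0
```

step_arm --plan '[[[0, 0, 0, 0, 0, 0], [0, 0, 0, 0, 0, 0], [0, 0, 0, 0, 0, 0], [0, 0, 0, 0, 0, 0], [0, 0, 0, 0, 0, 0]]]' --grip 0.2 --squeeze 25

```text
time_s: 4.82
ee_pos: [0.4283, -0.2505, 0.0047]
eef_rot: [3.142, 0.0, 1.337]
force: [0.7, -0.1, -0.5]
grip_width: 0.0357
grip_force: 0.0
```

```bash
python3 - <<'E'
from h import *
o=ctrl.get_obs();print(o["ee_pos"],plan(o["ee_pos"][0],o["ee_pos"][1],.11,90-13.3))
E
```

```text
[ 0.42834513 -0.25050005  0.00468145] [-0.     0.    -3.511  0.     0.    -0.016]
```

step_arm --plan '[[[0, 0, 0, 0, 0, 0], [0, 0, 0, 0, 0, 0], [0, 0, 0, 0, 0, 0]]]' --grip 0 --squeeze 25

```text
time_s: 5.07
ee_pos: [0.4283, -0.2505, 0.0047]
eef_rot: [3.142, 0.0, 1.337]
force: [-0.6, 0.1, -0.0]
grip_width: 0.0314
grip_force: 25.0
```

step_arm --plan '[[[0, 0, -1.2, 0, 0, 0], [0, 0, -3.5, 0, 0, 0], [0, 0, -3.5, 0, 0, 0], [0, 0, -3.5, 0, 0, 0], [0, 0, -3.5, 0, 0, 0], [0, 0, -3.5, 0, 0, 0]]]'

```text
time_s: 5.57
ee_pos: [0.4279, -0.2501, 0.1086]
eef_rot: [-3.14, -0.001, 1.337]
force: [-0.0, 0.3, -1.6]
grip_width: 0.0316
grip_force: 25.0
```

```bash
python3 - <<'E'
from h import *
print(plan(.636,-.2347,.13,91.3))
im,c=snap("wrist"); cv2.imwrite("pics/w3.png",im)
E
```

```text
[ 2.109  6.629 -0.721 -0.012 -0.007 -2.45 ]
```

View pics/w3.png

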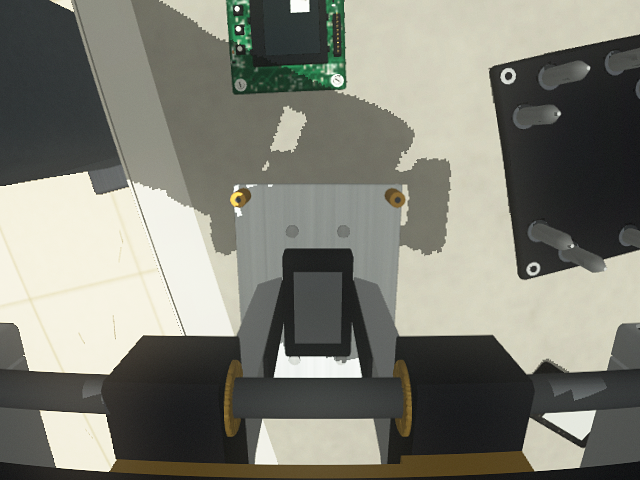

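```bash
cat >> h.py <<'E'
def intool(px,zt,o=None):
    """pixels to tool-frame points (mm) on the plane tool z=zt (m)"""
    m=ctrl.camera_model("wrist"); T=np.linalg.inv(m["tool_from_camera"]); c=(m["intrinsics"],np.array([m["k1"],0,0,0.]),T[:3,:3],T[:3,3])
    return (world(px,zt,c)[:,:2]*1000).round(1)
E
python3 - <<'E'
from h import *
print(intool([(237,184),(405,184)],.0007),intool([(239,198),(397,199)],-.0133),intool([(283,250),(353,250),(288,356),(351,356)],-.0113))
im=cv2.imread("pics/w3.png"); g=im.astype(int).sum(2)
for x in (260,320,380): print(x,g[176:192,x])
for y in (215,240): print(y,g[y,226:246],g[y,395:412])
E
```

```text
[[ 55.  -36.8]
 [ 55.2  39.4]] [[ 50.8 -33.4]
 [ 50.4  33.3]] [[ 27.4 -15.4]
 [ 27.4  15.4]
 [-25.4 -14.3]
 [-25.4  15.9]]
260 [325 325 328 331 328 332 331 321 376 426 429 434 437 432 435 431]
320 [318 321 323 318 328 324 325 313 377 418 431 430 426 428 436 428]
380 [324 325 326 328 326 321 317 315 371 420 430 438 436 430 433 431]
215 [349 349 342 341 340 350 343 341 333 393 407 765 765 713 674 685 471 422
 431 428] [424 435 433 438 429 412 533 616 610 617 624 503 312 326 334 332 339]
240 [347 349 347 351 355 348 342 343 340 326 409 437 421 424 423 427 421 425
 428 425] [426 430 443 426 382 339 336 341 344 343 344 337 337 336 329 338 341]
```

step_arm --plan '[[[2.11, 6.63, -0.7, 0, 0, -2.45], [2.11, 6.63, -0.7, 0, 0, -2.45], [2.11, 6.63, -0.7, 0, 0, -2.45], [2.11, 6.63, -0.7, 0, 0, -2.45], [2.11, 6.63, -0.7, 0, 0, -2.45], [2.11, 6.63, 1.1, 0, 0, -2.45], [2.11, 6.63, 1.1, 0, 0, -2.45], [2.11, 6.63, 1.1, 0, 0, -2.45]]]'

```text
time_s: 6.28
ee_pos: [0.6336, -0.2337, 0.0702]
eef_rot: [-3.132, -0.004, 1.594]
force: [0.8, 0.3, -2.2]
grip_width: 0.0319
grip_force: 25.0
```

step_arm --plan '[[[0, 0, 0, 0, 0, 0], [0, 0, 0, 0, 0, 0], [0, 0, 0, 0, 0, 0]]]'

```text
time_s: 6.53
ee_pos: [0.6365, -0.2356, 0.0785]
eef_rot: [3.14, 0.001, 1.593]
force: [0.4, 0.1, -1.1]
grip_width: 0.0319
grip_force: 25.0
```

```bash
python3 - <<'E'
from h import *
print(plan(.636,-.2341,.075,91.3),plan(.636,-.2341,.0155,91.3))
im,c=snap("wrist"); cv2.imwrite("pics/w4.png",im)
E
```

```text
[ 0.049 -0.016  0.117  0.018  0.008 -0.007] [ 0.051 -0.019  2.1    0.018  0.008 -0.007]
```

View pics/w4.png

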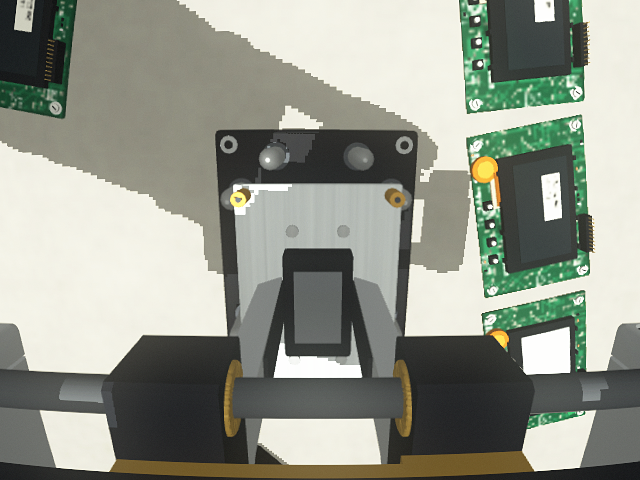

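```bash
python3 - <<'E'
from h import *
im=cv2.imread("pics/w4.png"); cv2.imwrite("pics/w4c.png",cv2.resize(im[125:225,205:430],None,fx=3.5,fy=3.5,interpolation=cv2.INTER_CUBIC))
z=.0785
c=cam("wrist")
# predicted tips for target nest pose
N=np.array([.636,-.2347]);a=np.radians(1.3);R=np.array([[np.cos(a),-np.sin(a)],[np.sin(a),np.cos(a)]])
for x,y,h in((-25,64,.053),(25,64,.053),(-25,64,.043),(25,64,.043),(-47,42,.053),(47,42,.053)): print(x,y,h,pix(np.r_[N+R@np.array([x,y])/1000,h],c).round(1))
E
```

```text
-25 64 0.053 [[267.4 159.2]]
25 64 0.053 [[365.7 159.3]]
-25 64 0.043 [[269.6 158.2]]
25 64 0.043 [[363.5 158.2]]
-47 42 0.053 [[226.6 202.2]]
47 42 0.053 [[406.4 202.2]]
```

View pics/w4c.png

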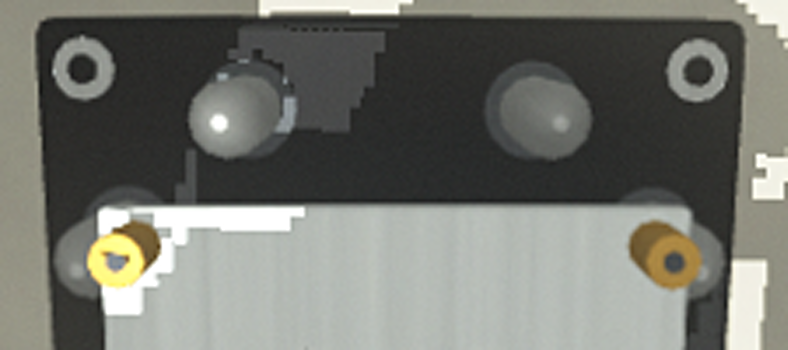

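Pin tips at (267.6,159.9) and (365.3,159.9) match prediction within 0.3 mm. Lowering the plate.

step_arm --plan '[[[0.05, -0.02, 0.1, 0, 0, 0], [0.05, -0.02, 0.5, 0, 0, 0], [0.05, -0.02, 0.9, 0, 0, 0], [0.05, -0.02, 1.3, 0, 0, 0], [0.05, -0.02, 1.7, 0, 0, 0], [0.05, -0.02, 2.0, 0, 0, 0], [0.05, -0.02, 2.0, 0, 0, 0], [0.05, -0.02, 2.0, 0, 0, 0]]]'

```text
time_s: 7.25
ee_pos: [0.6357, -0.2334, 0.0156]
eef_rot: [-3.141, -0.0, 1.593]
force: [-1.1, -0.3, -1.6]
grip_width: 0.0315
grip_force: 42.5
```

```bash
python3 - <<'E'
from h import *
print(plan(.636,-.2341,.0147,91.3),ctrl.get_obs()["force"])
E
```

```text
[-0.022  0.01   0.031 -0.008 -0.004 -0.001] [-1.08937378 -0.34387818 -1.62228863]
```

step_arm --plan '[[[0, 0, 0.04, 0, 0, 0], [0, 0, 0.04, 0, 0, 0], [0, 0, 0.04, 0, 0, 0]]]'

```text
time_s: 7.5
ee_pos: [0.6358, -0.2335, 0.0152]
eef_rot: [-3.141, -0.0, 1.593]
force: [-0.1, -0.3, -1.7]
grip_width: 0.0317
grip_force: 42.5
```

step_arm --plan '[[[0, 0, 0, 0, 0, 0], [0, 0, 0, 0, 0, 0], [0, 0, 0, 0, 0, 0], [0, 0, -2.0, 0, 0, 0], [0, 0, -4, 0, 0, 0], [0, 0, -4, 0, 0, 0], [0, 0, -4.7, 0, 0, 0], [0, 0, -4.7, 0, 0, 0]]]' --grip 0.6

```text
time_s: 8.17
ee_pos: [0.6376, -0.2343, 0.1628]
eef_rot: [3.133, 0.004, 1.593]
force: [0.1, 0.0, 0.8]
grip_width: 0.0563
grip_force: 0.0
```

```bash
python3 - <<'E'
from h import *
im,c=snap("wrist"); cv2.imwrite("pics/w5.png",im)
print(ctrl.get_obs()["ee_pos"])
for d in ctrl.masks_of("rear_plate","wrist")[:2]: print(round(d["confidence"],2),fit(d["pixels"],(.078,.112),.01,.014,c,[636,-235,1.3]))
print(plan(.45,.04,.22,90),plan(.445,.30,.22,90))
E
```

```text
[ 0.63677982 -0.23388868  0.15937491]
0.65 (array([ 635.8 , -234.81,    1.14]), np.float64(0.0229))
[ 9.256e+00 -5.988e+00 -2.117e+00  1.000e-02  5.000e-03  2.170e-01] [ 1.7924e+01 -5.9580e+00 -2.1210e+00  1.0000e-02  5.0000e-03  2.1700e-01]
```

step_arm --plan '[[[9.2, -6, -2, 0, 0, 0.2], [9.2, -6, -2, 0, 0, 0.2], [9.2, -6, -2, 0, 0, 0.2], [9.2, -6, -2, 0, 0, 0.2], [9.2, -6, -2, 0, 0, 0.2], [9.2, -6, -2, 0, 0, 0.2], [9.2, -6, -2, 0, 0, 0.2], [9.2, -6, -2, 0, 0, 0.2]]]'

```text
time_s: 8.93
ee_pos: [0.4485, 0.0383, 0.2148]
eef_rot: [-3.139, -0.0, 1.572]
force: [1.2, 0.8, 0.3]
grip_width: 0.0562
grip_force: 0.0
```

```bash
python3 - <<'E'
from h import *
print(plan(.445,.285,.2,95))
E
```

```text
[ 8.224e+00 -1.040e-01  4.940e-01 -2.500e-02 -1.000e-03 -8.200e-01]
```

step_arm --plan '[[[8.2, -0.1, 0.5, 0, 0, -0.8], [8.2, -0.1, 0.5, 0, 0, -0.8], [8.2, -0.1, 0.5, 0, 0, -0.8], [8.2, -0.1, 0.5, 0, 0, -0.8], [8.2, -0.1, 0.5, 0, 0, -0.8], [8.2, -0.1, 0.5, 0, 0, -0.8], [8.2, -0.1, 0.5, 0, 0, -0.8], [8.2, -0.1, 0.5, 0, 0, -0.8]]]' --grip 0.85

```text
time_s: 9.6
ee_pos: [0.4461, 0.2841, 0.199]
eef_rot: [-3.138, 0.001, 1.659]
force: [-0.2, 0.2, -0.6]
grip_width: 0.0798
grip_force: 0.0
```

```bash
python3 - <<'E'
from h import *
im,c=snap("wrist"); print(ctrl.get_obs()["ee_pos"])
d=ctrl.masks_of("white_module","wrist")
print([(x["confidence"],x["at"],fit(x["pixels"],(.078,.112),.0026,.0046,c,[444,325,4])) for x in d[:2]])
# white screen
v=im.min(2); 
h=cv2.cvtColor(im,cv2.COLOR_BGR2HSV); g=((h[...,0]>50)&(h[...,0]<90)&(h[...,1]>90)).astype(np.uint8)
u,w=pix([.444,.325,.005],c)[0]; print(u,w)
m=comp(cv2.morphologyEx(g,cv2.MORPH_CLOSE,np.ones((5,5))),(int(u)-80,int(u)+80,max(0,int(w)-95),int(w)+95)); r=fit(m,(.078,.112),.0026,.0046,c,[444,325,4]); print(r)
P=r[0]; a=np.radians(P[2]); R=np.array([[np.cos(a),-np.sin(a)],[np.sin(a),np.cos(a)]])
big=im.copy()
for (x0,x1,y0,y1,z) in((-39,39,-56,56,.0046),(-23,27,-39,39,.01),(31,36,-35,-9,.018),(-34,-28,31,37,.01)):
    X=[np.r_[P[:2]+R@np.array(q),z*1000]/1000 for q in((x0,y0),(x1,y0),(x1,y1),(x0,y1))]
    cv2.polylines(big,[(pix(X,c)*8).astype(np.int32)[:,None]],True,(0,0,255),1,cv2.LINE_AA,3)
y0=max(0,int(w)-110);cv2.imwrite("pics/w6.png",cv2.resize(big[y0:y0+220,int(u)-130:int(u)+130],None,fx=2.5,fy=2.5))
E
```

```text
[0.44646474 0.2829685  0.1994636 ]
[(0.82, [321.3, 170.9], (array([444.6 , 327.54,  10.07]), np.float64(0.0183)))]
319.8676174452401 175.0379842362022
(array([449.32, 298.01,   7.77]), np.float64(0.4941))
```

View pics/w6.png

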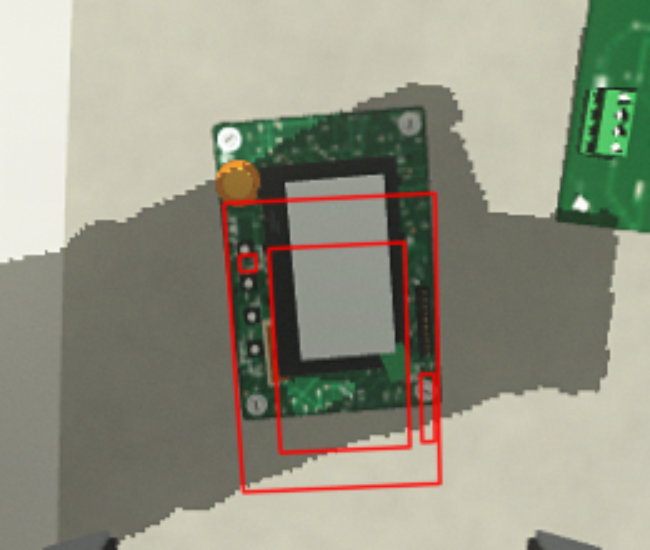

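```bash
python3 - <<'E'
from h import *
c=cam("wrist")
X=world([(274.2,114.2),(359,107.8),(363.8,228.2),(286.2,233)],.0046,c)[:,:2]*1000; print(X.round(1),X.mean(0))
P=np.array([444.6,327.5]);a=np.radians(10.0);R=np.array([[np.cos(a),-np.sin(a)],[np.sin(a),np.cos(a)]])
print(((X-P)@R).round(1))
# display frame: corners; crop px (262,165),(394,158),(407,366),(277,376)
D=world([(189+x/2.5,65+y/2.5) for x,y in((262,165),(394,158),(407,366),(277,376))],.010,c)[:,:2]*1000; print(((D-P)@R).round(1))
g=P+R@np.array([2,8]); print(g, plan(g[0]/1e3,g[1]/1e3,.04,100.0))
E
```

```text
[[398.8 374.8]
 [475.1 387. ]
 [492.2 275.8]
 [417.3 264.5]] [445.84253748 325.52605311]
[[-36.9  54.5]
 [ 40.4  53.3]
 [ 37.9 -59.1]
 [-37.8 -57.3]]
[[-20.3  37.9]
 [ 27.5  36.2]
 [ 27.  -40.5]
 [-22.5 -40.1]]
[445.18043008 335.72575838] [ 1.784  0.108  5.331 -0.018  0.009 -0.85 ]
```

The network fit was about 1.5 mm off, so I'm using the corner readings: centre (445.6, 325.9) and yaw 9.0°.

```bash
python3 - <<'E'
from h import *
print(plan(.4463,.3341,.04,99),plan(.4463,.3341,.0065,99))
E
```

```text
[ 1.726  0.141  5.331 -0.018  0.009 -0.684] [ 1.727  0.143  6.447 -0.018  0.009 -0.684]
```

step_arm --plan '[[[1.73, 0.14, 1.5, 0, 0, -0.68], [1.73, 0.14, 3, 0, 0, -0.68], [1.73, 0.14, 4.5, 0, 0, -0.68], [1.73, 0.14, 5.5, 0, 0, -0.68], [1.73, 0.14, 5.5, 0, 0, -0.68], [1.73, 0.14, 5.5, 0, 0, -0.68], [1.73, 0.14, 5.5, 0, 0, -0.68], [1.73, 0.14, 5.5, 0, 0, -0.68]]]'

```text
time_s: 10.37
ee_pos: [0.448, 0.3348, 0.0379]
eef_rot: [3.139, -0.001, 1.726]
force: [-1.0, -0.2, 0.0]
grip_width: 0.0798
grip_force: 0.0
```

```bash
python3 - <<'E'
from h import *
print(plan(.4463,.3341,.006,99))
E
```

```text
[-0.017 -0.063  1.064  0.022 -0.009 -0.015]
```

step_arm --plan '[[[-0.01, -0.03, 0.4, 0, 0, 0], [-0.01, -0.03, 0.85, 0, 0, 0], [-0.01, -0.03, 0.85, 0, 0, 0], [-0.01, -0.03, 0.85, 0, 0, 0], [-0.01, -0.03, 0.85, 0, 0, 0]]]'

```text
time_s: 10.78
ee_pos: [0.4464, 0.3348, 0.0115]
eef_rot: [3.14, -0.001, 1.727]
force: [0.6, 0.1, 1.2]
grip_width: 0.0798
grip_force: 0.0
```

```bash
python3 - <<'E'
from h import *
print(plan(.4463,.3341,.006,99))
E
```

```text
[-0.023 -0.009  0.183  0.011 -0.005 -0.005]
```

step_arm --plan '[[[-0.02, 0, 0.17, 0, 0, 0], [-0.02, 0, 0.17, 0, 0, 0], [-0.02, 0, 0.17, 0, 0, 0]]]'

```text
time_s: 11.03
ee_pos: [0.4461, 0.334, 0.0056]
eef_rot: [3.142, 0.0, 1.727]
force: [-0.2, 0.3, -0.4]
grip_width: 0.0803
grip_force: 0.0
```

step_arm --plan '[[[0, 0, 0, 0, 0, 0], [0, 0, 0, 0, 0, 0], [0, 0, 0, 0, 0, 0], [0, 0, 0, 0, 0, 0], [0, 0, 0, 0, 0, 0], [0, 0, 0, 0, 0, 0]]]' --grip 0.3 --squeeze 15

```text
time_s: 11.53
ee_pos: [0.4461, 0.3341, 0.0056]
eef_rot: [3.142, -0.0, 1.727]
force: [-0.0, -0.2, 0.3]
grip_width: 0.0495
grip_force: 15.0
```

step_arm --plan '[[[0, 0, -0.5, 0, 0, 0], [0, 0, -1.5, 0, 0, 0], [0, 0, -2.5, 0, 0, 0], [0, 0, -3.5, 0, 0, 0], [0, 0, -4.2, 0, 0, 0], [0, 0, -4.2, 0, 0, 0], [0, 0, -4.2, 0, 0, 0]]]'

```text
time_s: 12.12
ee_pos: [0.4464, 0.3342, 0.1321]
eef_rot: [3.14, -0.001, 1.727]
force: [0.3, 0.1, -0.8]
grip_width: 0.0493
grip_force: 15.0
```

```bash
python3 - <<'E'
from h import *
im,c=snap("wrist"); cv2.imwrite("pics/w7.png",im); o=ctrl.get_obs(); print(o["ee_pos"],o["grip_width"])
cv2.imwrite("pics/w7c.png",cv2.resize(im[120:400,200:440],None,fx=2.1,fy=2.1,interpolation=cv2.INTER_CUBIC))
print(plan(.46,.05,.18,91.3),plan(.636,-.23,.16,91.3))
E
```

```text
[0.44585004 0.33389159 0.13083115] 0.049737621357950304
[-9.421e+00 -1.012e+00 -1.636e+00 -5.000e-03  3.000e-03  1.280e+00] [-1.9556e+01  3.3260e+00 -9.6900e-01 -5.0000e-03  3.0000e-03  1.2800e+00]
```

View pics/w7c.png

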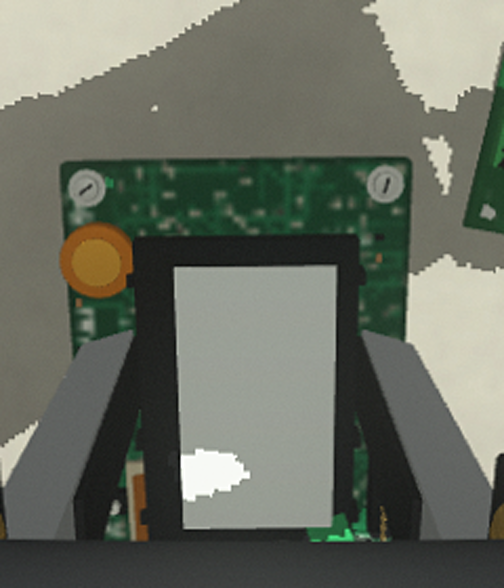

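```bash
python3 - <<'E'
from h import *
print(intool([(229.5,197.6),(396.2,195.2)],.001)); print(intool([(263.8,232.9),(370.5,231.9)],-.0044))
print(intool([(200+62/2.1,120+163/2.1),(200+78/2.1,120+345/2.1),(200+406/2.1,120+335/2.1)],.001))
E
```

```text
[[ 48.9 -40.4]
 [ 50.1  36. ]]
[[ 33.5 -24.4]
 [ 34.1  24. ]]
[[ 48.9 -40.4]
 [  6.5 -39. ]
 [  9.1  36.7]]
```

```bash
python3 - <<'E'
from h import *
print(plan(.55,.05,.16,90.6),plan(.6378,-.2281,.14,90.6))
E
```

```text
[-9.889e+00  1.952e+00 -9.710e-01 -5.000e-03  3.000e-03  1.397e+00] [-1.9502e+01  3.3960e+00 -3.0200e-01 -5.0000e-03  3.0000e-03  1.3970e+00]
```

step_arm --plan '[[[-9.9, 1.9, -1, 0, 0, 1.4], [-9.9, 1.9, -1, 0, 0, 1.4], [-9.9, 1.9, -1, 0, 0, 1.4], [-9.9, 1.9, -1, 0, 0, 1.4], [-9.9, 1.9, -1, 0, 0, 1.4], [-9.9, 1.9, -1, 0, 0, 1.4], [-9.9, 1.9, -1, 0, 0, 1.4], [-9.9, 1.9, -1, 0, 0, 1.4]]]'

```text
time_s: 12.83
ee_pos: [0.5495, 0.045, 0.1603]
eef_rot: [-3.14, 0.001, 1.578]
force: [-0.5, 0.1, -1.5]
grip_width: 0.0496
grip_force: 15.0
```

```bash
python3 - <<'E'
from h import *
print(plan(.6378,-.2281,.11,90.6))
E
```

```text
[-9.121e+00  2.885e+00  1.678e+00 -1.600e-02  7.000e-03 -3.600e-02]
```

step_arm --plan '[[[-9.1, 2.9, 0.7, 0, 0, 0], [-9.1, 2.9, 0.7, 0, 0, 0], [-9.1, 2.9, 0.7, 0, 0, 0], [-9.1, 2.9, 0.7, 0, 0, 0], [-9.1, 2.9, 0.7, 0, 0, 0], [-9.1, 2.9, 0.7, 0, 0, 0], [-9.1, 2.9, 1.7, 0, 0, 0], [-9.1, 2.9, 1.7, 0, 0, 0]]]'

```text
time_s: 13.5
ee_pos: [0.637, -0.2263, 0.104]
eef_rot: [-3.135, -0.002, 1.577]
force: [-0.4, 0.6, -2.2]
grip_width: 0.0498
grip_force: 15.0
```

```bash
python3 - <<'E'
from h import *
print(plan(.6378,-.2281,.077,90.6))
E
```

```text
[-0.063  0.033  0.901 -0.061 -0.021 -0.038]
```

step_arm --plan '[[[0, 0.02, 0.5, 0, 0, 0], [0, 0.02, 1, 0, 0, 0], [0, 0.02, 1, 0, 0, 0], [0, 0.02, 1, 0, 0, 0], [0, 0.02, 1, 0, 0, 0], [0, 0.02, 1, 0, 0, 0]]]'

```text
time_s: 14.0
ee_pos: [0.6395, -0.2222, 0.0815]
eef_rot: [3.14, 0.001, 1.581]
force: [0.2, 0.3, -0.3]
grip_width: 0.0495
grip_force: 15.0
```

```bash
python3 - <<'E'
from h import *
im,c=snap("wrist"); print(plan(.6378,-.2281,.0336,90.6),ctrl.get_obs()["ee_pos"])
N=np.array([.636,-.2347]);a=np.radians(1.3);R=np.array([[np.cos(a),-np.sin(a)],[np.sin(a),np.cos(a)]])
for x,y,h in((-25,64,.053),(25,64,.053),(-47,42,.053),(47,42,.053)): print(x,y,h,pix(np.r_[N+R@np.array([x,y])/1000,h],c).round(1))
cv2.imwrite("pics/w8c.png",cv2.resize(im[120:330,200:440],None,fx=2.8,fy=2.8,interpolation=cv2.INTER_CUBIC))
E
```

```text
[-0.191 -0.061  1.599  0.012  0.005  0.   ] [ 0.6395209  -0.22232881  0.08156655]
-25 64 0.053 [[261.5 185.2]]
25 64 0.053 [[357.  184.1]]
-47 42 0.053 [[222.8 226.6]]
47 42 0.053 [[397.2 224.7]]
```

View pics/w8c.png

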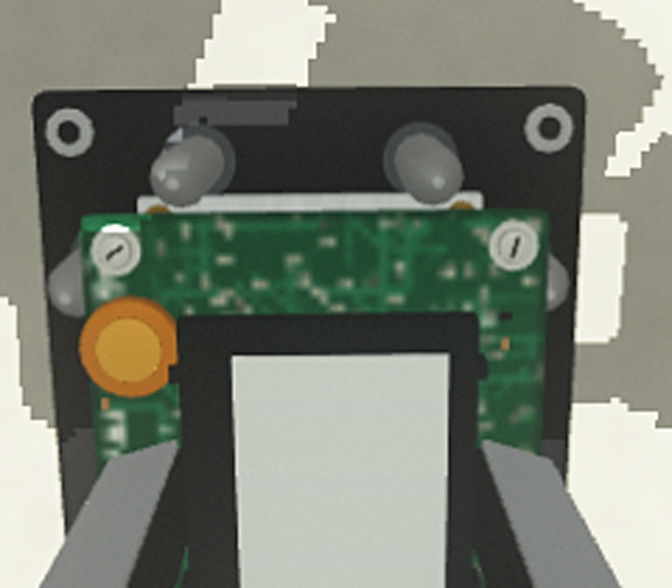

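Pin tips at (261.4,185.7) and (355,185.7) fit the model, and the board sits about 0.8° off relative to the nest. Correcting, then lowering.

step_arm --plan '[[[-0.19, -0.06, 0.1, 0, 0, 0.08], [-0.19, -0.06, 0.1, 0, 0, 0.08], [-0.19, -0.06, 0.3, 0, 0, 0.08], [-0.19, -0.06, 0.3, 0, 0, 0.08], [-0.19, -0.06, 0.3, 0, 0, 0.08]]]'

```text
time_s: 14.47
ee_pos: [0.6371, -0.2281, 0.071]
eef_rot: [-3.141, -0.0, 1.572]
force: [-0.5, -0.0, -0.7]
grip_width: 0.0499
grip_force: 15.0
```

```bash
python3 - <<'E'
from h import *
print(plan(.6378,-.2281,.0336,90.1))
E
```

```text
[ 1.000e-03  2.300e-02  1.246e+00 -8.000e-03 -3.000e-03 -1.000e-03]
```

step_arm --plan '[[[0, 0.02, 0.3, 0, 0, 0], [0, 0.02, 0.55, 0, 0, 0], [0, 0.02, 0.8, 0, 0, 0], [0, 0.02, 1.05, 0, 0, 0], [0, 0.02, 1.15, 0, 0, 0], [0, 0.02, 1.18, 0, 0, 0], [0, 0.02, 1.18, 0, 0, 0]]]'

```text
time_s: 15.05
ee_pos: [0.6379, -0.2282, 0.0358]
eef_rot: [-3.141, -0.0, 1.572]
force: [0.4, -0.2, -0.1]
grip_width: 0.0495
grip_force: 15.0
```

```bash
python3 - <<'E'
from h import *
print(plan(.6378,-.2281,.0336,90.1),ctrl.get_obs()["force"],ctrl.get_obs()["ee_pos"])
E
```

```text
[ 0.003 -0.004  0.074 -0.003 -0.002 -0.001] [ 0.39623118 -0.23078177 -0.12681553] [ 0.63792375 -0.22818039  0.03581803]
```

step_arm --plan '[[[0, 0, 0.04, 0, 0, 0], [0, 0, 0.07, 0, 0, 0], [0, 0, 0.07, 0, 0, 0], [0, 0, 0.07, 0, 0, 0]]]'

```text
time_s: 15.38
ee_pos: [0.6381, -0.2282, 0.0342]
eef_rot: [3.141, 0.0, 1.573]
force: [-0.1, 0.5, -0.4]
grip_width: 0.0498
grip_force: 15.0
```

step_arm --plan '[[[0, 0, 0, 0, 0, 0], [0, 0, 0, 0, 0, 0], [0, 0, 0, 0, 0, 0], [0, 0, -1.0, 0, 0, 0], [0, 0, -2.4, 0, 0, 0], [0, 0, -3.8, 0, 0, 0], [0, 0, -4.5, 0, 0, 0], [0, 0, -4.5, 0, 0, 0]]]' --grip 0.75

```text
time_s: 16.05
ee_pos: [0.6398, -0.2289, 0.1757]
eef_rot: [3.133, 0.004, 1.573]
force: [0.4, 0.2, 0.3]
grip_width: 0.0702
grip_force: 0.0
```

```bash
python3 - <<'E'
from h import *
im,c=snap("wrist"); print(ctrl.get_obs()["ee_pos"])
for q in ("white_module","rear_plate"):
  for d in ctrl.masks_of(q,"wrist")[:1]: print(q,round(d["confidence"],2),fit(d["pixels"],(.078,.112),.0306,.0326,c,[636,-235,1.3]))
print(plan(.6,.05,.2,75),plan(.62,.20,.2,70))
cv2.imwrite("pics/w9c.png",cv2.resize(im[60:340,180:460],None,fx=2.1,fy=2.1,interpolation=cv2.INTER_CUBIC))
E
```

```text
[ 0.63889511 -0.22858123  0.17212429]
white_module 0.94 (array([ 635.8 , -233.98,    1.1 ]), np.float64(0.0141))
rear_plate 0.66 (array([ 627.37, -234.21,    8.68]), np.float64(0.9936))
[ 9.272e+00 -1.240e+00 -1.059e+00 -1.100e-02 -4.000e-03  2.516e+00] [ 1.4271e+01 -5.6500e-01 -1.0570e+00 -1.1000e-02 -3.0000e-03  3.3500e+00]
```

View pics/w9c.png

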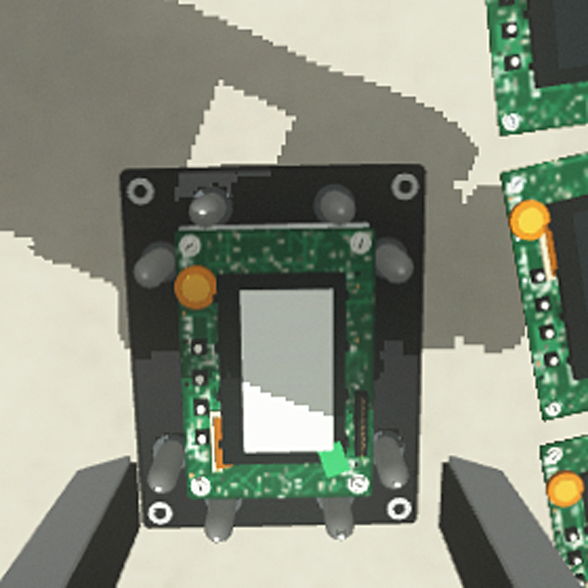

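Module seated flat inside the pins, with its header (360,425) on the +x side. Next, the bezel.

step_arm --plan '[[[9.3, -1.2, -1, 0, 0, 2.5], [9.3, -1.2, -1, 0, 0, 2.5], [9.3, -1.2, -1, 0, 0, 2.5], [9.3, -1.2, -1, 0, 0, 2.5], [9.3, -1.2, -1, 0, 0, 2.5], [9.3, -1.2, -1, 0, 0, 2.5], [9.3, -1.2, -1, 0, 0, 2.5], [9.3, -1.2, -1, 0, 0, 2.5]]]'

```text
time_s: 16.87
ee_pos: [0.6003, 0.056, 0.1982]
eef_rot: [-3.14, -0.0, 1.316]
force: [0.2, -0.1, -0.0]
grip_width: 0.0705
grip_force: 0.0
```

```bash
python3 - <<'E'
from h import *
print(plan(.618,.192,.2,71.5))
E
```

```text
[ 4.534e+00 -5.750e-01 -5.800e-02 -1.800e-02 -3.000e-03  6.460e-01]
```

step_arm --plan '[[[4.5, -0.6, 0, 0, 0, 0.6], [4.5, -0.6, 0, 0, 0, 0.6], [4.5, -0.6, 0, 0, 0, 0.6], [4.5, -0.6, 0, 0, 0, 0.6], [4.5, -0.6, 0, 0, 0, 0.6], [4.5, -0.6, 0, 0, 0, 0.6], [4.5, -0.6, 0, 0, 0, 0.6]]]' --grip 0.85

```text
time_s: 17.45
ee_pos: [0.6188, 0.1843, 0.1981]
eef_rot: [-3.14, 0.001, 1.247]
force: [0.2, -0.4, -0.8]
grip_width: 0.0798
grip_force: 0.0
```

```bash
python3 - <<'E'
from h import *
im,c=snap("wrist"); cv2.imwrite("pics/w10.png",im); print(ctrl.get_obs()["ee_pos"])
h=cv2.cvtColor(im,cv2.COLOR_BGR2HSV); g=((h[...,0]>98)&(h[...,0]<128)&(h[...,1]>110)&(h[...,2]>40)).astype(np.uint8)
u,w=pix([.63,.227,.007],c)[0]; print(u,w)
roi=(int(u)-90,int(u)+90,max(0,int(w)-110),int(w)+110)
m=comp(cv2.morphologyEx(g,cv2.MORPH_CLOSE,np.ones((3,3))),roi); r=fit(m,(.078,.112),.006,.009,c,[630,227,-19]); print(m.sum(),r)
for d in ctrl.masks_of("bezel","wrist")[:3]: print(round(d["confidence"],2),d["at"],fit(d["pixels"],(.078,.112),.006,.009,c,[630,227,-19]))
P=r[0]; a=np.radians(P[2]); R=np.array([[np.cos(a),-np.sin(a)],[np.sin(a),np.cos(a)]])
big=im.copy()
for (x0,x1,y0,y1,z) in((-39,39,-56,56,.009),(-28,28,-43,43,.019),(30,39,-42,-2,.009)):
    X=[np.r_[P[:2]+R@np.array(q),z*1000]/1000 for q in((x0,y0),(x1,y0),(x1,y1),(x0,y1))]
    cv2.polylines(big,[(pix(X,c)*8).astype(np.int32)[:,None]],True,(0,0,255),1,cv2.LINE_AA,3)
cv2.imwrite("pics/w10c.png",cv2.resize(big[roi[2]:roi[3],roi[0]:roi[1]],None,fx=2.7,fy=2.7))
E
```

```text
[0.61887129 0.18412533 0.19851971]
315.04710509265743 171.8553941857567
5824 (array([629.1 , 225.66, -18.53]), np.float64(0.0288))
0.64 [293.9, 340.8] (array([630., 227., -19.]), np.float64(1.0))
```

```bash
python3 - <<'E'
from h import *
c=cam("wrist"); im=cv2.imread("pics/w10.png"); h=cv2.cvtColor(im,cv2.COLOR_BGR2HSV)
P=np.array([629.1,225.66]); a=np.radians(-18.53); R=np.array([[np.cos(a),-np.sin(a)],[np.sin(a),np.cos(a)]])
# rectified map at z=.009 in bezel frame, rows y from +62 down, cols x -45..45, 3 mm text map
def samp(xs,ys,z):
    X=np.array([np.r_[P+R@np.array([x,y]),z*1000]/1000 for y in ys for x in xs]); q=pix(X,c).astype(np.float32).reshape(len(ys),len(xs),2)
    return cv2.remap(h,q[...,0],q[...,1],cv2.INTER_NEAREST)
s=samp(range(-46,48,2),range(62,-64,-4),.009)
for y,row in zip(range(62,-64,-4),s): print("%4d "%y+"".join("#" if 98<p[0]<128 and p[1]>110 and p[2]>150 else "b" if 98<p[0]<128 and p[1]>110 else "." for p in row))
xs=np.arange(-46,47,.5)
isb=lambda p:(p[...,0]>98)&(p[...,0]<128)&(p[...,1]>110)
for y in (48,20,0,-48): b=xs[isb(samp(xs,[y],.009))[0]]; print("y",y,b.min(),b.max())
ys=np.arange(-64,64,.5)
for x in (-30,-10,10,30): b=ys[isb(samp([x],ys,.009))[:,0]]; print("x",x,b.min(),b.max())
E
```

```text
62 ...............................................
  58 ...............................................
  54 ....#####bbbbbbbbbbbbbbbbbbbbbbbbbbbbb#####....
  50 .....#bbbbbbbbbbbbbbbbbbbbbbbbbbbbbbbbb####....
  46 .....bbbbbbbbbbbbbbbbbbbbbbbbbbbbbbbbbbbb##....
  42 .....bbbbbbbbbbbbbbbbbbbbbbbbbbbbbbbbbbbbb#....
  38 .....bbbbbbbbbbbbbbbbbbbbbbbbbbbbbbbbbbbbbb....
  34 .....bbbbbbbbb.....................bbbbbbbb....
  30 .....bbbbbbbbb.....................bbbbbbbb....
  26 .....bbbbbbbbb.....................bbbbbbbb....
  22 ....bbbbbbbbbb.....................bbbbbbbb....
  18 ....bbbbbbbbbb.....................bbbbbbbb....
  14 ....b....bbbbb.....................bbbbbbbb....
  10 ....bb..bbbbbb.....................bbbbbbbb....
   6 .....bbbbbbbbb.....................bbbbbbbb....
   2 .....b...bbbbb.....................bbbbbbbb....
  -2 .....b..bbbbbb.....................bbb.........
  -6 .....bbbbbbbbb.....................bbb.........
 -10 .........bbbbb.....................bbb.........
 -14 ....b....bbbbb.....................bbb.........
 -18 ....bbbbbbbbbb.....................bbb.........
 -22 ....bbbbbbbbbb.....................bbb.........
 -26 ....b....bbbbb.....................bbb.........
 -30 .....bbbbbbbbb.....................bbb.........
 -34 .....bbbbbbbbb.....................bbb.........
 -38 .....bbb#bbbbbbbbbbbbbbbbbbbbbbbbbbbbb.........
 -42 .....bb#################bbbbbbbbbbbbbb.........
 -46 .....bbb############bbbbbbbbbbbbbbbbbbbbbbb....
 -50 ....bbbbbb#######bbbbbbbbbbbbbbbbbbbbbbbb##....
 -54 .....bbbbb###bbbbbbbbbbbbbbbbbbbbb#########....
 -58 ...............................................
 -62 ...............................................
y 48 -37.0 39.0
y 20 -38.0 38.5
y 0 -37.5 39.0
y -48 -38.0 39.0
x -30 -54.5 55.5
x -10 -54.5 55.5
x 10 -54.5 55.5
x 30 -54.5 55.5
```

```bash
python3 - <<'E'
from h import *
print(plan(.6298,.2259,.045,71.5))
E
```

```text
[ 1.435e+00 -9.800e-02  5.126e+00 -3.000e-03  4.000e-03 -1.800e-02]
```

step_arm --plan '[[[1.44, -0.1, 1.5, 0, 0, 0], [1.44, -0.1, 3, 0, 0, 0], [1.44, -0.1, 4.3, 0, 0, 0], [1.44, -0.1, 5.1, 0, 0, 0], [1.44, -0.1, 5.1, 0, 0, 0], [1.44, -0.1, 5.1, 0, 0, 0], [1.44, -0.1, 5.1, 0, 0, 0]]]'

```text
time_s: 18.13
ee_pos: [0.6311, 0.2273, 0.0491]
eef_rot: [3.139, -0.002, 1.247]
force: [0.3, 0.4, 1.1]
grip_width: 0.0798
grip_force: 0.0
```

```bash
python3 - <<'E'
from h import *
print(plan(.6298,.2259,.0105,71.5))
E
```

```text
[-0.06  -0.03   1.286  0.027 -0.018 -0.009]
```

step_arm --plan '[[[-0.02, 0, 0.6, 0, 0, 0], [-0.02, 0, 1.05, 0, 0, 0], [-0.02, 0, 1.05, 0, 0, 0], [-0.02, 0, 1.05, 0, 0, 0], [-0.02, 0, 1.05, 0, 0, 0]]]'

```text
time_s: 18.55
ee_pos: [0.6302, 0.2272, 0.0161]
eef_rot: [3.14, -0.001, 1.248]
force: [-0.3, 0.5, 0.8]
grip_width: 0.0798
grip_force: 0.0
```

```bash
python3 - <<'E'
from h import *
print(plan(.6298,.2259,.0105,71.5))
E
```

```text
[-0.047  0.002  0.186  0.014 -0.01  -0.002]
```

step_arm --plan '[[[-0.03, 0, 0.14, 0, 0, 0], [-0.03, 0, 0.14, 0, 0, 0], [-0.03, 0, 0.14, 0, 0, 0]]]'

```text
time_s: 18.8
ee_pos: [0.6292, 0.2263, 0.0105]
eef_rot: [3.142, 0.0, 1.248]
force: [0.0, -0.4, -0.1]
grip_width: 0.0795
grip_force: 0.0
```

step_arm --plan '[[[0, 0, 0, 0, 0, 0], [0, 0, 0, 0, 0, 0], [0, 0, 0, 0, 0, 0], [0, 0, 0, 0, 0, 0], [0, 0, 0, 0, 0, 0]]]' --grip 0.4 --squeeze 15

```text
time_s: 19.22
ee_pos: [0.6293, 0.2263, 0.0104]
eef_rot: [3.141, -0.0, 1.248]
force: [-0.6, -0.3, 0.1]
grip_width: 0.0559
grip_force: 15.0
```

step_arm --plan '[[[0, 0, -0.5, 0, 0, 0], [0, 0, -1.5, 0, 0, 0], [0, 0, -2.5, 0, 0, 0], [0, 0, -3.5, 0, 0, 0], [0, 0, -4.2, 0, 0, 0], [0, 0, -4.2, 0, 0, 0], [0, 0, -4.2, 0, 0, 0]]]'

```text
time_s: 19.8
ee_pos: [0.6296, 0.2264, 0.1382]
eef_rot: [3.139, -0.001, 1.248]
force: [-0.8, 0.2, -2.0]
grip_width: 0.0559
grip_force: 15.0
```

```bash
cat >> h.py <<'E'
def toolcam():
    m=ctrl.camera_model("wrist"); T=np.linalg.inv(m["tool_from_camera"]); return m["intrinsics"],np.array([m["k1"],0,0,0.]),T[:3,:3],T[:3,3]
E
python3 - <<'E'
from h import *
im,c=snap("wrist"); cv2.imwrite("pics/w11.png",im); o=ctrl.get_obs(); print(o["ee_pos"],o["grip_width"])
h=cv2.cvtColor(im,cv2.COLOR_BGR2HSV); t=toolcam()
def samp(ys,xs,z): # ys: tool y (part x), xs: tool x (part y)
    q=pix([[x/1e3,y/1e3,z] for x in xs for y in ys],t).astype(np.float32).reshape(len(xs),len(ys),2)
    p=cv2.remap(h,q[...,0],q[...,1],cv2.INTER_NEAREST); return (p[...,0]>98)&(p[...,0]<128)&(p[...,1]>110)
for x,row in zip(range(64,0,-4),samp(range(-46,48,2),range(64,0,-4),.0014)): print("%4d "%x+"".join("#" if p else "." for p in row))
f=np.arange(-48,70,.25)
for y in (-30,-10,10,30): b=f[samp([y],f,.0014)[:,0]]; print("part x",y,"far edge",b.max())
for x in (50,40,30,20): b=f[samp(f,[x],.0014)[0]]; print("part y",x,b.min(),b.max())
# rim far edge: window inner etc
print(plan(.6,.02,.17,80),plan(.636,-.23,.13,91))
E
```

```text
[0.62896592 0.2262541  0.13635933] 0.055808731797317226
  64 ...............................................
  60 ...............................................
  56 ...............................................
  52 ....#######################################....
  48 ....######################################.....
  44 ....#######################################....
  40 ....######################################.....
  36 ....#######################################....
  32 ....######################################.....
  28 ....#########......................#######.....
  24 ....#########......................#######.....
  20 ....#########......................#######.....
  16 ....#########......................#######.....
  12 ....#...#####......................#######.....
   8 .........####......................#.#.........
   4 .........####..................................
part x -30 far edge 55.5
part x -10 far edge 55.5
part x 10 far edge 55.5
part x 30 far edge 55.5
part y 50 -38.75 38.0
part y 40 -38.75 37.75
part y 30 -38.25 37.75
part y 20 -38.5 37.75
[-6.826e+00  1.266e+00 -1.121e+00 -1.000e-03  1.000e-03 -1.417e+00] [-1.4348e+01  5.0480e+00  2.1300e-01 -1.0000e-03  1.0000e-03 -3.2500e+00]
```

step_arm --plan '[[[-6.8, 1.3, -1, 0, 0, -1.4], [-6.8, 1.3, -1, 0, 0, -1.4], [-6.8, 1.3, -1, 0, 0, -1.4], [-6.8, 1.3, -1, 0, 0, -1.4], [-6.8, 1.3, -1, 0, 0, -1.4], [-6.8, 1.3, -1, 0, 0, -1.4], [-6.8, 1.3, -1, 0, 0, -1.4]]]'

```text
time_s: 20.43
ee_pos: [0.6009, 0.0185, 0.1655]
eef_rot: [-3.14, 0.0, 1.391]
force: [-0.4, 1.5, -0.9]
grip_width: 0.0556
grip_force: 15.0
```

```bash
python3 - <<'E'
from h import *
print(plan(.6363,-.234,.13,91.2))
E
```

```text
[-8.072e+00  2.666e+00  1.182e+00 -1.500e-02  1.000e-03 -1.914e+00]
```

step_arm --plan '[[[-8.07, 2.67, 0.5, 0, 0, -1.9], [-8.07, 2.67, 0.5, 0, 0, -1.9], [-8.07, 2.67, 0.5, 0, 0, -1.9], [-8.07, 2.67, 0.5, 0, 0, -1.9], [-8.07, 2.67, 0.5, 0, 0, -1.9], [-8.07, 2.67, 1.2, 0, 0, -1.9], [-8.07, 2.67, 1.2, 0, 0, -1.9], [-8.07, 2.67, 1.2, 0, 0, -1.9]]]'

```text
time_s: 21.1
ee_pos: [0.637, -0.2331, 0.1263]
eef_rot: [-3.137, -0.002, 1.591]
force: [0.1, 1.0, -0.8]
grip_width: 0.0559
grip_force: 15.0
```

step_arm --plan '[[[0, 0, 0.6, 0, 0, 0], [0, 0, 1.3, 0, 0, 0], [0, 0, 1.3, 0, 0, 0], [0, 0, 1.3, 0, 0, 0], [0, 0, 1.3, 0, 0, 0], [0, 0, 1.3, 0, 0, 0]]]'

```text
time_s: 21.6
ee_pos: [0.6386, -0.2313, 0.093]
eef_rot: [3.14, 0.001, 1.594]
force: [0.1, -0.1, 0.4]
grip_width: 0.0558
grip_force: 15.0
```

```bash
python3 - <<'E'
from h import *
im,c=snap("wrist"); o=ctrl.get_obs(); print(o["ee_pos"]); print(plan(.6363,-.234,.075,91.2))
N=np.array([.636,-.2347]);a=np.radians(1.3);R=np.array([[np.cos(a),-np.sin(a)],[np.sin(a),np.cos(a)]])
for x,y,h in((-25,64,.053),(25,64,.053),(-47,42,.053),(47,42,.053)): print(x,y,h,pix(np.r_[N+R@np.array([x,y])/1000,h],c).round(1))
cv2.imwrite("pics/w12c.png",cv2.resize(im[110:330,190:450],None,fx=2.8,fy=2.7,interpolation=cv2.INTER_CUBIC))
E
```

```text
[ 0.638488   -0.23151209  0.09278865]
[-0.081 -0.076  0.593  0.016  0.007  0.022]
-25 64 0.053 [[267.  165.4]]
25 64 0.053 [[358.5 165.5]]
-47 42 0.053 [[229.  205.2]]
47 42 0.053 [[396.6 205.5]]
```

step_arm --plan '[[[-0.08, -0.08, 0.2, 0, 0, 0.02], [-0.08, -0.08, 0.5, 0, 0, 0.02], [-0.08, -0.08, 0.5, 0, 0, 0.02], [-0.08, -0.08, 0.5, 0, 0, 0.02], [-0.08, -0.08, 0.5, 0, 0, 0.02]]]'

```text
time_s: 22.07
ee_pos: [0.6355, -0.2344, 0.0762]
eef_rot: [-3.141, -0.0, 1.591]
force: [0.4, 0.9, -1.8]
grip_width: 0.0555
grip_force: 15.0
```

```bash
python3 - <<'E'
from h import *
print(plan(.6363,-.234,.043,91.2))
E
```

```text
[ 1.300e-02  2.800e-02  1.107e+00 -2.000e-03 -1.000e-03 -5.000e-03]
```

step_arm --plan '[[[0.01, 0.03, 0.2, 0, 0, 0], [0.01, 0.03, 0.4, 0, 0, 0], [0.01, 0.03, 0.6, 0, 0, 0], [0.01, 0.03, 0.8, 0, 0, 0], [0.01, 0.03, 0.95, 0, 0, 0], [0.01, 0.03, 1.05, 0, 0, 0], [0.01, 0.03, 1.05, 0, 0, 0], [0.01, 0.03, 1.05, 0, 0, 0]]]'

```text
time_s: 22.73
ee_pos: [0.6364, -0.2341, 0.0448]
eef_rot: [-3.141, -0.0, 1.591]
force: [-0.3, -0.3, -0.3]
grip_width: 0.056
grip_force: 15.0
```

```bash
python3 - <<'E'
from h import *
print(plan(.6363,-.234,.043,91.2),ctrl.get_obs()["force"])
E
```

```text
[ 0.002 -0.003  0.059 -0.001 -0.    -0.004] [-0.30890781 -0.28437791 -0.34460118]
```

step_arm --plan '[[[0, 0, 0.03, 0, 0, 0], [0, 0, 0.06, 0, 0, 0], [0, 0, 0.06, 0, 0, 0], [0, 0, 0.06, 0, 0, 0]]]'

```text
time_s: 23.07
ee_pos: [0.6364, -0.2341, 0.0431]
eef_rot: [3.141, 0.0, 1.591]
force: [-0.5, -0.6, -0.2]
grip_width: 0.056
grip_force: 15.0
```

step_arm --plan '[[[0, 0, 0, 0, 0, 0], [0, 0, 0, 0, 0, 0], [0, 0, 0, 0, 0, 0], [0, 0, -1.0, 0, 0, 0], [0, 0, -2.4, 0, 0, 0], [0, 0, -3.8, 0, 0, 0], [0, 0, -4.4, 0, 0, 0], [0, 0, -4.4, 0, 0, 0]]]' --grip 0.8

```text
time_s: 23.73
ee_pos: [0.638, -0.2347, 0.1812]
eef_rot: [3.134, 0.004, 1.591]
force: [-0.8, 0.5, 0.3]
grip_width: 0.0752
grip_force: 0.0
```

```bash
python3 - <<'E'
from h import *
im,c=snap("wrist"); cv2.imwrite("pics/w13.png",im); print(ctrl.get_obs()["ee_pos"])
h=cv2.cvtColor(im,cv2.COLOR_BGR2HSV); g=((h[...,0]>98)&(h[...,0]<128)&(h[...,1]>110)&(h[...,2]>40)).astype(np.uint8)
m=comp(cv2.morphologyEx(g,cv2.MORPH_CLOSE,np.ones((3,3))),(180,460,60,340))
for z in (.0386,.0416): print(m.sum(),fit(m,(.078,.112),z,z+.003,c,[636,-234,1.2]))
P=np.array([636,-234.5]); a=np.radians(1.2); R=np.array([[np.cos(a),-np.sin(a)],[np.sin(a),np.cos(a)]])
def samp(xs,ys,z):
    X=np.array([np.r_[P+R@np.array([x,y]),z*1000]/1000 for y in ys for x in xs]); q=pix(X,c).astype(np.float32).reshape(len(ys),len(xs),2)
    p=cv2.remap(h,q[...,0],q[...,1],cv2.INTER_NEAREST); return (p[...,0]>98)&(p[...,0]<128)&(p[...,1]>110)
for y,row in zip(range(60,-64,-4),samp(range(-46,48,2),range(60,-64,-4),.0416)): print("%4d "%y+"".join("#" if p else "." for p in row))
f=np.arange(-64,64,.25)
for x in (-30,-10,10,30): b=f[samp([x],f,.0416)[:,0]]; print("x",x,b.min(),b.max())
for y in (50,30,10,-50): b=f[samp(f,[y],.0416)[0]]; print("y",y,b.min(),b.max())
cv2.imwrite("pics/w13c.png",cv2.resize(im[60:340,180:460],None,fx=2.1,fy=2.1,interpolation=cv2.INTER_CUBIC))
E
```

```text
[ 0.63718088 -0.23437848  0.1777114 ]
7323 (array([ 636.49, -234.79,    1.21]), np.float64(0.0201))
7323 (array([ 636.15, -234.61,    1.21]), np.float64(0.0373))
  60 ...............................................
  56 ....#######################################....
  52 ....#######################################....
  48 ....#######################################....
  44 ....#######################################....
  40 .....######################################....
  36 ....#######################################....
  32 ....##########.....................########....
  28 ....##########.....................########....
  24 ....##########.....................########....
  20 ....##########.....................########....
  16 ....##########.....................########....
  12 ....#....#####.....................########....
   8 ....##########.....................########....
   4 ....##.#######.....................########....
   0 ....#...######.....................########....
  -4 ....##########.....................###.........
  -8 ....##########.....................###.........
 -12 ....#....#####.....................###.........
 -16 ....##..######.....................###.........
 -20 ....##########.....................###.........
 -24 ....#....#####.....................###.........
 -28 ....##..######.....................###.........
 -32 ....##########.....................###.........
 -36 ....##########.....................###.........
 -40 .....#################################.........
 -44 ....#######################################....
 -48 ....#######################################....
 -52 ....#######################################....
 -56 ...............................................
 -60 ...............................................
x -30 -55.0 56.0
x -10 -55.0 56.0
x 10 -55.25 56.0
x 30 -55.25 56.25
y 50 -38.25 38.75
y 30 -38.25 38.5
y 10 -38.0 38.25
y -50 -38.25 39.25
```

Bezel seated: centre about (636.2, -234.2), yaw 1.2°, notch over the header. Now the weight.

```bash
python3 - <<'E'
from h import *
print(plan(.433,.105,.2,73))
E
```

```text
[11.449 -6.569 -0.792  0.042  0.012  3.03 ]
```

step_arm --plan '[[[11.4, -6.6, -0.8, 0, 0, 3], [11.4, -6.6, -0.8, 0, 0, 3], [11.4, -6.6, -0.8, 0, 0, 3], [11.4, -6.6, -0.8, 0, 0, 3], [11.4, -6.6, -0.8, 0, 0, 3], [11.4, -6.6, -0.8, 0, 0, 3], [11.4, -6.6, -0.8, 0, 0, 3], [11.4, -6.6, -0.8, 0, 0, 3]]]'

```text
time_s: 24.45
ee_pos: [0.4618, 0.0517, 0.1939]
eef_rot: [-3.14, 0.001, 1.277]
force: [0.9, 1.0, 0.4]
grip_width: 0.075
grip_force: 0.0
```

```bash
python3 - <<'E'
from h import *
print(plan(.433,.105,.2,73))
E
```

```text
[ 1.422 -1.435 -0.202 -0.02   0.007  0.026]
```

step_arm --plan '[[[1.4, -1.4, -0.2, 0, 0, 0], [1.4, -1.4, -0.2, 0, 0, 0], [1.4, -1.4, -0.2, 0, 0, 0], [1.4, -1.4, -0.2, 0, 0, 0], [1.4, -1.4, -0.2, 0, 0, 0], [1.4, -1.4, -0.2, 0, 0, 0]]]'

```text
time_s: 24.95
ee_pos: [0.436, 0.1019, 0.2005]
eef_rot: [-3.141, 0.001, 1.276]
force: [-0.9, 0.7, 0.7]
grip_width: 0.0753
grip_force: 0.0
```

```bash
python3 - <<'E'
from h import *
im,c=snap("wrist"); cv2.imwrite("pics/w14.png",im); print(ctrl.get_obs()["ee_pos"])
h=cv2.cvtColor(im,cv2.COLOR_BGR2HSV)
red=(((h[...,0]<8)|(h[...,0]>172))&(h[...,1]>150)).astype(np.uint8)
u,w=pix([.433,.143,.01],c)[0]; roi=(int(u)-90,int(u)+90,max(0,int(w)-90),int(w)+90)
k=comp(red,roi); print("knob",k.sum(),fit(k,(.023,.023),.020,.038,c,[433,143,0]))
cs=cv2.findContours(k.astype(np.uint8),0,1)[0]; print(world([cv2.minEnclosingCircle(max(cs,key=len))[0]],.031,c)*1000)
for d in ctrl.masks_of("press_weight","wrist")[:2]: print(round(d["confidence"],2),d["at"],fit(d["pixels"],(.066,.094),0,.013,c,[433,143,-17]))
P=np.array([433,143]); a=np.radians(-17.2); R=np.array([[np.cos(a),-np.sin(a)],[np.sin(a),np.cos(a)]])
X=np.array([np.r_[P+R@np.array([x,y]),13]/1000 for y in range(60,-64,-4) for x in range(-46,48,2)]); q=pix(X,c).astype(np.float32).reshape(31,47,2)
p=cv2.remap(h,q[...,0],q[...,1],cv2.INTER_NEAREST)
for y,row in zip(range(60,-64,-4),p): print("%4d "%y+"".join("R" if (s[0]<8 or s[0]>172) and s[1]>150 else str(min(9,s[2]*10//256)) if s[1]<18 else "." for s in row))
E
```

```text
[0.4360415  0.10187049 0.20064456]
knob 659 (array([432.46, 144.52,  28.28]), np.float64(0.1819))
[[432.38847102 144.34390524  31.        ]]
0.82 [299.9, 175.1] (array([433.02, 144.77, -17.08]), np.float64(0.012))
  60 ...............................................
  56 ...............................................
  52 ...............................................<stdin>:12: RuntimeWarning: overflow encountered in scalar multiply
Traceback (most recent call last):
OverflowError: Python integer 256 out of bounds for uint8
```

```bash
python3 - <<'E'
from h import *
c=cam("wrist"); im=cv2.imread("pics/w14.png"); h=cv2.cvtColor(im,cv2.COLOR_BGR2HSV).astype(int)
P=np.array([432.9,144.6]); a=np.radians(-17.1); R=np.array([[np.cos(a),-np.sin(a)],[np.sin(a),np.cos(a)]])
def samp(xs,ys):
    X=np.array([np.r_[P+R@np.array([x,y]),13]/1000 for y in ys for x in xs]); q=pix(X,c).astype(np.float32).reshape(len(ys),len(xs),2)
    return cv2.remap(im,q[...,0],q[...,1],cv2.INTER_LINEAR).astype(int)
e=np.arange(-8,8.1,1)
def edges(name,p):
    g=p.reshape(-1,3); print(name,(g[:,0]-g[:,2]))  # blue-red separates grey steel from beige bench
for x in(-20,20):
    edges(f"+y x{x}",samp([x],47+e)); edges(f"-y x{x}",samp([x],-47+e))
for y in(-35,35):
    edges(f"+x y{y}",samp(33+e,[y])); edges(f"-x y{y}",samp(-33+e,[y]))
print(plan(.4327,.1446,.06,72.9))
E
```

```text
+y x-20 [ -2  -2  -2  -3  -2  -3  -3  -5 -11 -13 -14 -12 -12 -12 -11 -12 -12]
-y x-20 [-13 -12 -12 -13 -12 -11 -13 -12  -8  -3  -3  -3  -4  -4  -4  -3  -3]
+y x20 [ -3  -2  -2  -1  -3  -3  -3  -4 -10 -12 -11 -11 -11 -12 -13 -12 -13]
-y x20 [-20 -20 -21 -20 -17 -12 -12 -12  -9  -3  -2  -3  -3  -3  -4  -4  -3]
+x y-35 [ -2  -3  -3  -3  -4  -4  -3  -5 -10 -12 -13 -13 -12 -12 -12 -11 -12]
-x y-35 [-11 -10 -11 -12 -13 -11 -11 -11  -6  -4  -2  -4  -1  -3  -1  -3  -4]
+x y35 [ -3  -3  -4  -3  -3  -3  -3  -5 -12 -12 -13 -12 -12 -12 -13 -12 -12]
-x y35 [-13 -12 -12 -11 -10 -12 -13 -12  -8  -4  -4  -2  -4  -4  -4  -2  -3]
[ 1.330e+00 -5.160e-01  4.691e+00 -7.000e-03  4.000e-03  3.300e-02]
```

step_arm --plan '[[[1.33, -0.52, 1.5, 0, 0, 0], [1.33, -0.52, 3, 0, 0, 0], [1.33, -0.52, 4.3, 0, 0, 0], [1.33, -0.52, 4.7, 0, 0, 0], [1.33, -0.52, 4.7, 0, 0, 0], [1.33, -0.52, 4.7, 0, 0, 0], [1.33, -0.52, 4.7, 0, 0, 0]]]' --grip 0.6

```text
time_s: 25.63
ee_pos: [0.4335, 0.1453, 0.0619]
eef_rot: [3.14, -0.001, 1.277]
force: [0.6, -0.2, 1.3]
grip_width: 0.0564
grip_force: 0.0
```

```bash
python3 - <<'E'
from h import *
print(plan(.4328,.1446,.0165,72.9))
E
```

```text
[-0.03  -0.019  1.514  0.016 -0.009  0.04 ]
```

step_arm --plan '[[[-0.01, 0, 0.6, 0, 0, 0.04], [-0.01, 0, 1.2, 0, 0, 0.04], [-0.01, 0, 1.35, 0, 0, 0.04], [-0.01, 0, 1.35, 0, 0, 0.04], [-0.01, 0, 1.35, 0, 0, 0.04], [-0.01, 0, 1.35, 0, 0, 0.04]]]'

```text
time_s: 26.13
ee_pos: [0.4332, 0.1453, 0.0212]
eef_rot: [3.14, -0.001, 1.273]
force: [0.4, -0.0, 0.5]
grip_width: 0.0562
grip_force: 0.0
```

```bash
python3 - <<'E'
from h import *
print(plan(.4328,.1446,.0165,72.9))
E
```

```text
[-0.026 -0.006  0.157  0.018 -0.011  0.005]
```

step_arm --plan '[[[-0.02, 0, 0.13, 0, 0, 0], [-0.02, 0, 0.13, 0, 0, 0], [-0.02, 0, 0.13, 0, 0, 0]]]'

```text
time_s: 26.38
ee_pos: [0.4322, 0.1446, 0.016]
eef_rot: [3.141, -0.0, 1.273]
force: [0.2, -0.0, -0.0]
grip_width: 0.0567
grip_force: 0.0
```

step_arm --plan '[[[0, 0, 0, 0, 0, 0], [0, 0, 0, 0, 0, 0], [0, 0, 0, 0, 0, 0], [0, 0, 0, 0, 0, 0], [0, 0, 0, 0, 0, 0], [0, 0, 0, 0, 0, 0], [0, 0, 0, 0, 0, 0]]]' --grip 0.1 --squeeze 50

```text
time_s: 26.97
ee_pos: [0.4322, 0.1446, 0.0159]
eef_rot: [3.141, -0.0, 1.273]
force: [0.6, 0.8, 0.2]
grip_width: 0.025
grip_force: 50.0
```

step_arm --plan '[[[0, 0, -0.3, 0, 0, 0], [0, 0, -0.8, 0, 0, 0], [0, 0, -1.6, 0, 0, 0], [0, 0, -2.6, 0, 0, 0], [0, 0, -3.6, 0, 0, 0], [0, 0, -4.3, 0, 0, 0], [0, 0, -4.3, 0, 0, 0], [0, 0, -4.3, 0, 0, 0]]]'

```text
time_s: 27.63
ee_pos: [0.432, 0.1446, 0.1451]
eef_rot: [3.141, -0.001, 1.273]
force: [-0.7, -0.4, -5.9]
grip_width: 0.0249
grip_force: 50.0
```

```bash
cat > wt.py <<'E'
from h import *
def inhand(im):
    t=toolcam(); e=np.arange(-6,6.1,1); 
    def samp(ys,xs): # tool z of slab top: 15.9-13=+2.9mm
        q=pix([[x/1e3,y/1e3,.0029] for x in xs for y in ys],t).astype(np.float32)[:,None]
        p=cv2.remap(im,q[...,0],q[...,1],cv2.INTER_LINEAR).astype(int)[:,0]; return p[:,0]-p[:,2],p.sum(1)
    for y in(-27,-18,18,27): print("far edge at part x",y,*samp([y],47+e))
    for x in(42,36,30): print("+x at y",x,*samp(33+e,[x])); print("-x at y",x,*samp(-33+e,[x]))
E
python3 - <<'E'
from wt import *
im,c=snap("wrist"); cv2.imwrite("pics/w15.png",im); o=ctrl.get_obs(); print(o["ee_pos"],o["grip_width"],o["force"],o["moment"])
inhand(im); print(plan(.54,-.03,.17,82))
E
```

```text
[0.43149569 0.14443602 0.14390568] 0.02453587974599185 [-0.39434417 -0.20861328 -4.57489814] [-0.05095607  0.10405483  0.03223346]
far edge at part x -27 [ -3  -2  -3  -3  -3  -3  -2  -5 -13 -12 -12 -14 -13] [335 336 334 330 338 323 259 272 319 317 315 321 325]
far edge at part x -18 [ -3  -2  -2  -2  -2  -3  -2  -8 -12 -13 -13 -12 -13] [347 340 345 345 348 338 267 277 317 314 321 314 320]
far edge at part x 18 [ -2  -4  -3  -2  -2   0  -3  -7 -12 -11 -11 -13 -13] [345 343 341 349 343 334 259 279 318 319 322 322 324]
far edge at part x 27 [ -4  -3  -3  -2  -3  -2  -4  -9 -13 -12 -13 -15 -14] [342 343 334 342 335 333 260 292 328 326 318 318 324]
+x at y 42 [ -3  -4  -3  -3  -2  -6 -13 -13 -13 -14 -14 -12 -14] [343 342 344 350 344 313 319 314 319 318 324 326 327]
-x at y 42 [-13 -13 -13 -12 -13 -12 -11  -3  -3  -4  -2  -3  -2] [321 316 316 314 310 312 297 316 336 335 324 335 336]
+x at y 36 [ -3  -2  -4  -4  -4  -5 -12 -13 -12 -12 -12 -13 -12] [340 343 349 350 346 312 324 331 331 332 329 328 321]
-x at y 36 [-13 -12 -13 -13 -13 -13 -13  -4  -3  -4  -2  -1  -3] [315 316 320 313 311 323 318 315 337 330 327 330 338]
+x at y 30 [ -3  -2  -3  -4  -1 -10 -21 -20 -21 -22 -21 -22 -22] [341 343 347 349 341 382 610 600 601 606 601 609 609]
-x at y 30 [-12 -11 -13 -14 -12 -12 -10  -1  -1  -2  -3  -3  -3] [312 313 313 313 314 316 289 314 336 331 320 330 335]
[-4.498e+00  5.163e+00 -8.720e-01 -1.100e-02  5.000e-03 -1.510e+00]
```

step_arm --plan '[[[-4.5, 5.2, -0.9, 0, 0, -1.5], [-4.5, 5.2, -0.9, 0, 0, -1.5], [-4.5, 5.2, -0.9, 0, 0, -1.5], [-4.5, 5.2, -0.9, 0, 0, -1.5], [-4.5, 5.2, -0.9, 0, 0, -1.5], [-4.5, 5.2, -0.9, 0, 0, -1.5], [-4.5, 5.2, -0.9, 0, 0, -1.5]]]'

```text
time_s: 28.27
ee_pos: [0.5415, -0.0321, 0.1695]
eef_rot: [-3.138, 0.0, 1.427]
force: [-1.1, 0.6, -5.2]
grip_width: 0.025
grip_force: 50.0
```

```bash
python3 - <<'E'
from h import *
print(plan(.6362,-.234,.13,91.2))
E
```

```text
[-6.208e+00  4.092e+00  1.302e+00 -3.400e-02 -1.000e-03 -1.573e+00]
```

step_arm --plan '[[[-6.2, 4.1, 0.5, 0, 0, -1.57], [-6.2, 4.1, 0.5, 0, 0, -1.57], [-6.2, 4.1, 0.5, 0, 0, -1.57], [-6.2, 4.1, 0.5, 0, 0, -1.57], [-6.2, 4.1, 0.5, 0, 0, -1.57], [-6.2, 4.1, 1.0, 0, 0, -1.57], [-6.2, 4.1, 1.0, 0, 0, -1.57], [-6.2, 4.1, 1.0, 0, 0, -1.57]]]'

```text
time_s: 28.93
ee_pos: [0.6363, -0.2306, 0.1385]
eef_rot: [-3.137, -0.002, 1.594]
force: [-0.7, -0.2, -4.8]
grip_width: 0.0251
grip_force: 50.0
```

step_arm --plan '[[[0, 0, 0.5, 0, 0, 0], [0, 0, 1.0, 0, 0, 0], [0, 0, 1.0, 0, 0, 0], [0, 0, 1.0, 0, 0, 0], [0, 0, 1.0, 0, 0, 0], [0, 0, 1.0, 0, 0, 0]]]'

```text
time_s: 29.43
ee_pos: [0.6378, -0.2312, 0.1132]
eef_rot: [3.14, 0.001, 1.595]
force: [0.5, -0.4, -5.4]
grip_width: 0.0248
grip_force: 50.0
```

```bash
python3 - <<'E'
from wt import *
im,c=snap("wrist"); cv2.imwrite("pics/w16.png",im)
print(plan(.6362,-.234,.085,91.2),plan(.6362,-.234,.0675,91.2),ctrl.get_obs()["force"])
cv2.imwrite("pics/w16c.png",cv2.resize(im[100:340,180:460],None,fx=2.8,fy=2.5,interpolation=cv2.INTER_CUBIC))
E
```

```text
[-0.086 -0.055  0.935  0.014  0.006  0.031] [-0.086 -0.055  1.518  0.014  0.006  0.031] [ 0.57848312  0.81386115 -4.75133621]
```

step_arm --plan '[[[-0.09, -0.06, 0.3, 0, 0, 0.03], [-0.09, -0.06, 0.6, 0, 0, 0.03], [-0.09, -0.06, 0.9, 0, 0, 0.03], [-0.09, -0.06, 0.9, 0, 0, 0.03], [-0.09, -0.06, 0.9, 0, 0, 0.03], [-0.09, -0.06, 0.9, 0, 0, 0.03]]]'

```text
time_s: 29.98
ee_pos: [0.6357, -0.2344, 0.0849]
eef_rot: [3.142, 0.0, 1.591]
force: [-0.5, 0.4, -3.8]
grip_width: 0.0251
grip_force: 50.0
```

```bash
python3 - <<'E'
from wt import *
print(plan(.6362,-.234,.0675,91.2),ctrl.get_obs()["force"])
E
```

```text
[ 0.014  0.017  0.58   0.001  0.001 -0.004] [-0.52642728  0.40386698 -3.82737994]
```

step_arm --plan '[[[0.01, 0.02, 0.1, 0, 0, 0], [0.01, 0.02, 0.2, 0, 0, 0], [0.01, 0.02, 0.3, 0, 0, 0], [0.01, 0.02, 0.38, 0, 0, 0], [0.01, 0.02, 0.44, 0, 0, 0], [0.01, 0.02, 0.48, 0, 0, 0], [0.01, 0.02, 0.5, 0, 0, 0], [0.01, 0.02, 0.5, 0, 0, 0]]]'

```text
time_s: 30.65
ee_pos: [0.6362, -0.2341, 0.0697]
eef_rot: [-3.141, -0.0, 1.591]
force: [-0.2, -0.5, -4.7]
grip_width: 0.0247
grip_force: 50.0
```

step_arm --plan '[[[0, 0, 0.01, 0, 0, 0], [0, 0, 0.02, 0, 0, 0], [0, 0, 0.03, 0, 0, 0], [0, 0, 0.04, 0, 0, 0], [0, 0, 0.05, 0, 0, 0], [0, 0, 0.05, 0, 0, 0]]]'

```text
time_s: 31.15
ee_pos: [0.6362, -0.234, 0.0683]
eef_rot: [-3.142, -0.0, 1.591]
force: [-0.3, 0.5, -5.1]
grip_width: 0.0251
grip_force: 50.0
```

step_arm --plan '[[[0, 0, 0.01, 0, 0, 0], [0, 0, 0.015, 0, 0, 0], [0, 0, 0.02, 0, 0, 0], [0, 0, 0.025, 0, 0, 0], [0, 0, 0.025, 0, 0, 0]]]'

```text
time_s: 31.57
ee_pos: [0.6362, -0.234, 0.0676]
eef_rot: [-3.142, -0.0, 1.591]
force: [-0.6, -0.2, -4.6]
grip_width: 0.025
grip_force: 50.0
```

step_arm --plan '[[[0, 0, 0.01, 0, 0, 0], [0, 0, 0.015, 0, 0, 0], [0, 0, 0.02, 0, 0, 0], [0, 0, 0.02, 0, 0, 0]]]'

```text
time_s: 31.9
ee_pos: [0.6363, -0.2341, 0.0674]
eef_rot: [3.141, 0.0, 1.591]
force: [-2.2, 0.1, 2.2]
grip_width: 0.025
grip_force: 50.0
```

Contact came at 67.4 mm against 67.5 expected, so the whole stack is seated. Releasing.

step_arm --plan '[[[0, 0, 0, 0, 0, 0], [0, 0, 0, 0, 0, 0], [0, 0, 0, 0, 0, 0], [0, 0, 0, 0, 0, 0], [0, 0, -0.6, 0, 0, 0], [0, 0, -1.6, 0, 0, 0], [0, 0, -2.8, 0, 0, 0], [0, 0, -3.5, 0, 0, 0]]]' --grip 0.55

```text
time_s: 32.57
ee_pos: [0.6369, -0.2343, 0.1759]
eef_rot: [3.138, 0.002, 1.591]
force: [0.3, 0.3, 1.2]
grip_width: 0.0517
grip_force: 0.0
```

step_arm --plan '[[[-1, 0, -0.5, 0, 0, 0], [-1, 0, -0.5, 0, 0, 0], [-1, 0, -0.5, 0, 0, 0], [-1, 0, -0.5, 0, 0, 0]]]'

```text
time_s: 32.9
ee_pos: [0.6365, -0.2637, 0.186]
eef_rot: [-3.14, -0.001, 1.591]
force: [-0.8, 0.0, -0.0]
grip_width: 0.0514
grip_force: 0.0
```

```bash
python3 - <<'E'
from wt import *
im,c=snap("wrist"); cv2.imwrite("pics/w17.png",im)
d=ctrl.masks_of("press_weight","wrist"); print([(x["confidence"],fit(x["pixels"],(.066,.094),.0516,.0646,c,[636,-234,1.2])) for x in d[:1]])
cv2.imwrite("pics/w17c.png",cv2.resize(im[40:320,180:460],None,fx=2.1,fy=2.1,interpolation=cv2.INTER_CUBIC)); print(ctrl.get_obs()["ee_pos"])
E
```

```text
[(0.88, (array([ 635.98, -233.94,    0.8 ]), np.float64(0.0312)))]
[ 0.63662892 -0.26328443  0.18582523]
```

View pics/w17c.png

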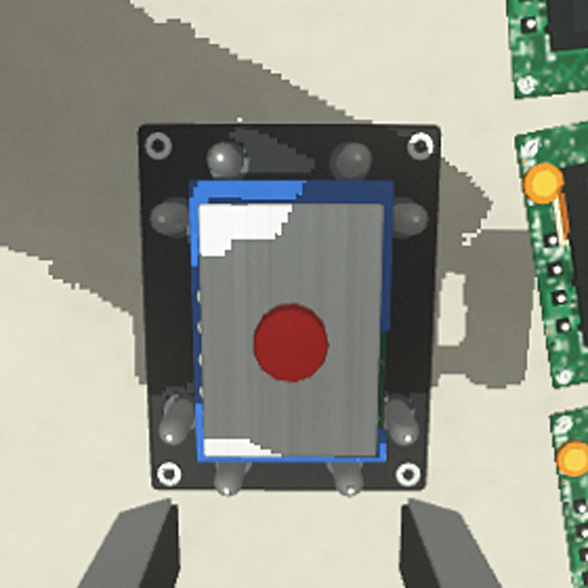

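The weight sits centred and square on the bezel inside the pins: weight at (636.0, -233.9, 0.8°), bezel at (636.2, -234.2, 1.2°). The gripper is clear, so I'm handing in.

```bash
python3 -c "
from station import ctrl
print(ctrl.hand_in())"
```

```text
the job is handed in; nothing more can be done
None
```

The display unit is built in the nest in the order asked and handed in at about 33 s: rear plate, white-faced module, blue bezel with its notch over the header, then the press weight, set down gently. By the last camera fit the weight is within about 0.5 mm and 0.5° of the bezel.

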